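# Take a turn with the dice cup at the library desk

## Robot

A 7-joint arm with a two-finger parallel gripper is mounted at the origin on the work surface. World frame = base frame: x ahead of the robot, y to its left, z up, the work surface at z = 0. Lengths are in m, angles in rad, forces in N, time in s.
With the tool pointing down it reaches from about 0.425 to 0.925 m from the base axis. Payload 6.8 kg.
Tool frame: the origin (TCP) lies between the finger pads; the fingertips stand r.tcp_to_tips ahead of it and the grasp point (between the pads) is the TCP (r.tcp_to_tips is the distance from the TCP to the fingertips, in m); z points along the fingers, y is the line along which they close (so a half turn about z gives the same grasp; the last joint's range is limited). The gripper opens to 85 mm and grips with 20 to 120 N. Pads are 22 mm wide; open, the fingers measure 114 mm over their backs; the gripper's body (76 mm by 85 mm) begins 54 mm behind the grasp point. The pads swing forward as they close: fully open they stand 13 mm farther back than shut.
Start: joints at [-1.238, 0.477, 0.022, 1.555, -0.011, 1.109, -0.083], TCP at [0.288, 0.61, 0.25] pointing down, gripper open.
Joint ranges: [-2.96, 2.96], [-0.34, 2.1], [-1.41, 1.46], [0.24, 2.44], [-1.37, 4.51], [0.17, 1.92], [-2.96, 2.96]. Speed limits (rad/s): [2.39, 2.39, 3.14, 3.14, 3.14, 3.14, 3.14].

## Interface

Orientations are given as a rotation vector (axis times angle).
In Python, from bench import r gives the robot as it stands.
- The arm moves only by the tool servo_tool, never from a script. Its argument "commands" is a list of rows, each a list of 2 entries, a list of its own where there are three numbers: the shift along the tool's x, y, z normalised to -1 to 1, where 1 is 250 mm, then the turn, a rotation vector about the tool's x, y, z normalised to -1 to 1, where 1 is 90 degrees. In form: [[[dx, dy, dz], [ax, ay, az]], ...]. A call has 1 to 20 rows; each row is the pose to reach, as a shift and turn from the pose commanded when the call began, along the tool's axes at that moment; what a row does not reach only later rows make up. A row lasts 1/10 s, in which the tool goes at most 50 mm and 8.59 degrees, less where a joint would pass 70% of its speed; a pose out of reach is approached as far as the arm can. A call with a number of a shift or a turn outside -1 to 1 is refused whole. A call with a gripper value outside its range is refused whole. "claw" is the closure, from 0 (fully open) to 1 (shut), set as the call begins (left out, the last holds). The fingers move at their own pace and stop on an object; "squeeze" is the grip in N (left out, the last holds). Time passes only in rows, so rows that repeat a pose let the fingers close. It gives the time, the measured TCP pose, the force, the opening and the grip force at its end, in the units of the state.
- r.get_obs(): the state, without advancing time (a new reading comes with each control period).
- r.grab_frame(name): name is "scene" or "side" or "wrist"; returns (picture, depth): 480x640x3 uint8, red, green, blue; 480x640 float32, m along the optical axis (not along the pixel's ray), 0 where there is no reading.
- r.camera_model(name): a dict with "fx", "fy", "cx", "cy" (pixels), "extrinsics" (4x4, takes a point from camera to world coordinates); the wrist camera has in their place "hand_eye" (4x4, takes a point from camera to tool coordinates, whose origin is the TCP and whose axes are the flange's). Camera axes: x right, y down, z forward; pixel columns grow to the right and rows downward; lengths in m; the calibration is good to about 2 mm. A picture is of the moment at which its call begins: read the wrist's pose just before it. camera_model takes no time and is no camera call.
- r.hand_in(): hands the job in; it is judged then, once.
Trained networks look in the newest picture that a camera, given by its name, has taken for a name from the list of things; names that differ only in an ending like _2 or _b are one class to them, and where a whole thing is asked for, a point or a joint stands for the part that bears it (a point fixed in the world has none). Each returns a list of dicts, best first, with "confidence" (0 to 1); they miss things now and then, are a little off and sometimes report something else, mostly with a low value. They report only what shows in the picture. A call takes as long as a camera call.
- r.boxes_of(camera, target): "uv" ([column, row] in pixels, amid what is visible of it).
- r.mark_of(camera, target): "uv" ([column, row] in pixels: a listed point, or the origin of a listed thing).
The state is a dict: "clock": time; "joints": joint angles; "qvel": joint speeds; "tau": joint torques, N m; "tcp_pos": TCP position; "orientation": TCP orientation; "contact_force": force on the tool from outside, world axes, zero at the start; "moment": the same for the moment, N m; "grip_width": finger opening in m; "gripper_force": force on a finger pad.
Only numpy, scipy, OpenCV 4.12 (cv2) and the standard library are available. Lean on these libraries where they do the work, as an engineer would, in place of code of your own. Each camera call takes 0.05 s, during which the arm holds its last target. There are 200 camera calls.

## Task

Take your turn at the dice game on the library desk: lift the blue dice cup up off the hook of its wooden stand and set it upright on the round cork coaster, put every die on the desk into the cup, then carry the cup to the wooden tray with the green bottom and tip all the dice out into it. Stand the empty cup upright on the coaster again, and last of all press the red paddle of the turn timer all the way down to its stop and let it spring back, with all the dice lying in the tray. Do not disturb the mug, the book or the potted plant.

Things in the scene. Friction and masses are not known exactly. Their poses are not given: they have to be found in the camera images.
- cup: Loose blue dice cup, open above, 130 mm tall, outer diameter 60 mm at the foot, 70 mm at the rim, wall 3 mm, bottom 5 mm, 160 g. Origin: centre of the foot's underside; z up its axis. On its +x side a level brass wire loop (6 mm wire, 38 mm wide, 88 mm above the foot) reaches 69 mm from the axis. It starts empty, hanging upright by the loop, foot 70 mm above the desk, loop away from the robot.
- cup_grip (a point): point on the cup's axis 97 mm above its foot (33 mm below the rim), a good height to grip it across its 67 mm diameter with the tool tilted about 45 degrees from across the loop
- cup_mouth (a point): centre of the cup's mouth, level with its rim; axes as the cup's
- cup_loop (a point): middle of the outermost bar of the cup's wire loop, 66 mm from the axis on its +x side; inside, the loop is 26 mm wide and 28 mm deep
- stand: Fixed wooden stand: base 150 x 120 x 14 mm; post 16 x 32 mm, 210 mm tall, 90 mm from the origin along +x (far side). Origin: on the desk under the hanging cup's axis, z up. A brass hook comes from the post towards the cup at 150 mm height and turns up as a prong 10 mm thick, inside the cup's loop; a cork bumper (78 to 92 mm high) touches the cup's foot from behind.
- hook_tip (a point): top of the hook's upright prong, 179 mm above the desk, 58 mm from the stand's origin along +x; the cup comes off by lifting it straight up at least 30 mm
- coaster: Fixed round cork coaster, 110 mm across, 4 mm thick; origin at the centre of its underside on the desk
- tray: Fixed wooden dice tray with a green bottom, open above: outside 180 mm square, 50 mm tall, walls 8 mm, floor 9 mm thick. Origin at the centre of its underside on the desk
- timer: Fixed black turn timer, base 130 x 96 mm and 12 mm thick, with a housing 30 mm deep and 52 mm tall along its far (+x) edge. Origin at the centre of its underside on the desk
- paddle (a joint): Angle of the timer's red spring paddle, a plate 90 x 80 x 8 mm hinged along y in front of the housing, 33 mm from the timer's origin along +x, 20 mm above the desk. 0 rad: up (its near, -x, end raised 25 mm); 0.28 rad: pressed level, at its stop. It springs back; 3 N at the pad start it, 8 N hold it down.
- paddle_pad (a point): point on the paddle's upper face in the middle of its black rubber strip, 72 mm from the hinge: the place to press; 44 mm above the desk when up, 24 mm when fully down
- die1: White die with black pips, a 24 mm cube, 20 g, loose on the desk (three to five dice are there; None if this one is absent). Origin at its centre, axes along its edges
- die2: White die with black pips, a 24 mm cube, 20 g, loose on the desk (three to five dice are there; None if this one is absent). Origin at its centre, axes along its edges
- die3: White die with black pips, a 24 mm cube, 20 g, loose on the desk (three to five dice are there; None if this one is absent). Origin at its centre, axes along its edges
- die4: White die with black pips, a 24 mm cube, 20 g, loose on the desk (three to five dice are there; None if this one is absent). Origin at its centre, axes along its edges
- die5: White die with black pips, a 24 mm cube, 20 g, loose on the desk (three to five dice are there; None if this one is absent). Origin at its centre, axes along its edges
- mug: Bystander: white ceramic mug, 82 mm across and 95 mm tall, origin at the centre of its underside
- book: Bystander: closed red book lying flat, 155 x 210 x 36 mm, origin at the centre of its underside
- plant: Bystander: small plant in a terracotta pot 84 mm across and 65 mm tall, about 115 mm with leaves, origin at the centre of its underside

How it is judged:
On the way, in this order (a step that is already met when the one before it is completed fails the run):
1. the cup is off its hook and stands upright on the coaster, let go (horizontal distance between cup and coaster below 0.03 m and height (world z) of cup below 0.012 m and angle between cup's own z axis and vertical below 0.1 rad and linear speed of cup below 0.03 m/s and contact force between the fingers and cup below 0.2 N), for 0.2 s.
2. every die is in the cup, which stands upright (z of die1 in the frame of cup between 0 and 0.13 m and x of die1 in the frame of cup between -0.034 and 0.034 m and y of die1 in the frame of cup between -0.034 and 0.034 m and z of die2 in the frame of cup between 0 and 0.13 m and x of die2 in the frame of cup between -0.034 and 0.034 m and y of die2 in the frame of cup between -0.034 and 0.034 m and z of die3 in the frame of cup between 0 and 0.13 m and x of die3 in the frame of cup between -0.034 and 0.034 m and y of die3 in the frame of cup between -0.034 and 0.034 m and z of die4 in the frame of cup between 0 and 0.13 m and x of die4 in the frame of cup between -0.034 and 0.034 m and y of die4 in the frame of cup between -0.034 and 0.034 m and z of die5 in the frame of cup between 0 and 0.13 m and x of die5 in the frame of cup between -0.034 and 0.034 m and y of die5 in the frame of cup between -0.034 and 0.034 m and angle between cup's own z axis and vertical below 0.2 rad), for 0.2 s.
3. the cup is tipped over with its mouth over the tray (angle between cup's own z axis and vertical above 1.2 rad and horizontal distance between cup_mouth and tray below 0.13 m and height (world z) of cup_mouth above 0.05 m), for 0.05 s.
4. every die lies in the tray and the empty cup stands upright on the coaster again, let go (all of step 1 and z of die1 in the frame of tray between 0.005 and 0.055 m and x of die1 in the frame of tray between -0.082 and 0.082 m and y of die1 in the frame of tray between -0.082 and 0.082 m and linear speed of each of die1, die2, die3, die4, die5 below 0.05 m/s and z of die2 in the frame of tray between 0.005 and 0.055 m and x of die2 in the frame of tray between -0.082 and 0.082 m and y of die2 in the frame of tray between -0.082 and 0.082 m and z of die3 in the frame of tray between 0.005 and 0.055 m and x of die3 in the frame of tray between -0.082 and 0.082 m and y of die3 in the frame of tray between -0.082 and 0.082 m and z of die4 in the frame of tray between 0.005 and 0.055 m and x of die4 in the frame of tray between -0.082 and 0.082 m and y of die4 in the frame of tray between -0.082 and 0.082 m and z of die5 in the frame of tray between 0.005 and 0.055 m and x of die5 in the frame of tray between -0.082 and 0.082 m and y of die5 in the frame of tray between -0.082 and 0.082 m), for 0.2 s.
5. the paddle is pressed down to its stop (value of joint paddle above 0.26 rad), for 0.1 s.
At the end, for the whole second after the job is handed in: Every die present lies at rest inside the tray; the cup stands upright (within 6 degrees) and at rest on the coaster, its axis within 30 mm of the coaster's centre; the paddle has sprung back up (below 0.05 rad) (z of die1 in the frame of tray between 0.005 and 0.055 m and x of die1 in the frame of tray between -0.082 and 0.082 m and y of die1 in the frame of tray between -0.082 and 0.082 m and linear speed of each of die1, die2, die3, die4, die5 below 0.05 m/s and z of die2 in the frame of tray between 0.005 and 0.055 m and x of die2 in the frame of tray between -0.082 and 0.082 m and y of die2 in the frame of tray between -0.082 and 0.082 m and z of die3 in the frame of tray between 0.005 and 0.055 m and x of die3 in the frame of tray between -0.082 and 0.082 m and y of die3 in the frame of tray between -0.082 and 0.082 m and z of die4 in the frame of tray between 0.005 and 0.055 m and x of die4 in the frame of tray between -0.082 and 0.082 m and y of die4 in the frame of tray between -0.082 and 0.082 m and z of die5 in the frame of tray between 0.005 and 0.055 m and x of die5 in the frame of tray between -0.082 and 0.082 m and y of die5 in the frame of tray between -0.082 and 0.082 m and horizontal distance between cup and coaster below 0.03 m and height (world z) of cup below 0.012 m and angle between cup's own z axis and vertical below 0.1 rad and linear speed of cup below 0.03 m/s and value of joint paddle below 0.05 rad); the robot touches nothing.
It fails at once if the mug is pushed more than 30 mm or tipped (distance of mug from where it was at the start of the episode above 0.03 m or angle between mug's own z axis and vertical above 0.4 rad).
It fails at once if the book is pushed more than 30 mm or tipped (distance of book from where it was at the start of the episode above 0.03 m or angle between book's own z axis and vertical above 0.4 rad).
It fails at once if the plant is pushed more than 30 mm or tipped (distance of plant from where it was at the start of the episode above 0.03 m or angle between plant's own z axis and vertical above 0.4 rad).
Of die1, die2, die3, die4, die5 only 3 to 5 are there at a start; the rules pass over those that are not, and their reading is None.
At some moment in a run one of die1, die2, die3, die4, die5 may be knocked a few centimetres aside while the robot is not near it.
It also fails if it takes over 208 s, if anything falls off the work surface, if the arm or the gripper's body presses on something with over 40 N, if the wrist force passes 120 N, or if a joint passes its speed limit or range.

## Working session

There is one attempt and no reset: what is moved stays moved. The work goes in short steps, Python scripts to look and compute and a tool call to move; the robot and the scene stay as the last step left them, time stands still between calls to the robot, and variables do not carry over. Pictures are saved under pics/ and viewed, at most 14 in all, crops included, and the job is handed in when it is done.

Besides the shell and the picture viewer there is one more tool, called as name([rows], argument=value, ...), one row to a line, values as JSON. servo_tool: Moves the arm, as the interface text tells. Scaled input: -1 to 1 covers 250 mm each way for a shift and 90 degrees each way for a turn. Its arguments: {"type":"object","properties":{"commands":{"type":"array"},"claw":{"type":"number"},"squeeze":{"type":"number"}},"required":["commands"]}

```bash
ls; mkdir -p pics; cat > h.py <<'E'
import numpy as np, cv2
from scipy.spatial.transform import Rotation as R
from bench import r
def T():
    o=r.get_obs(); M=np.eye(4); M[:3,:3]=R.from_rotvec(o["orientation"]).as_matrix(); M[:3,3]=o["tcp_pos"]; return M
def ext(c):
    m=r.camera_model(c)
    return m, (T()@np.array(m["hand_eye"]) if c=="wrist" else np.array(m["extrinsics"]))
def grab(c,name=None):
    m,E=ext(c); p,d=r.grab_frame(c)
    if name: cv2.imwrite("pics/"+name,cv2.cvtColor(p,cv2.COLOR_RGB2BGR))
    return p,d,m,E
def pt(uv,d,m,E,z=None):
    u,v=int(round(uv[0])),int(round(uv[1])); 
    if z is None: z=np.median(d[max(v-1,0):v+2,max(u-1,0):u+2])
    return (E@np.array([(uv[0]-m["cx"])/m["fx"]*z,(uv[1]-m["cy"])/m["fy"]*z,z,1]))[:3]
def cloud(d,m,E):
    v,u=np.mgrid[0:480,0:640]
    P=np.stack([(u-m["cx"])/m["fx"]*d,(v-m["cy"])/m["fy"]*d,d,np.ones_like(d)],-1)@E.T
    return P[...,:3]
def ray(uv,m,E):
    q=E[:3,:3]@np.array([(uv[0]-m["cx"])/m["fx"],(uv[1]-m["cy"])/m["fy"],1]); return E[:3,3],q
def onz(uv,z,m,E):
    o,q=ray(uv,m,E); return o+q*(z-o[2])/q[2]
def shift(target,Rt=None):
    "tool-frame row to reach world target / rotation Rt"
    M=T(); s=M[:3,:3].T@(np.array(target)-M[:3,3])/0.25
    a=np.zeros(3) if Rt is None else R.from_matrix(M[:3,:3].T@Rt).as_rotvec()/(np.pi/2)
    return np.round(s,4).tolist(),np.round(a,4).tolist()
E
python3 - <<'E'
from h import *
o=r.get_obs(); print(o["clock"],T().round(3).tolist(),r.tcp_to_tips)
print(np.array(r.camera_model("wrist")["hand_eye"]).round(3).tolist())
for c in ["scene","side"]:
    p,d,m,E=grab(c,c+"0.png"); print(c,E.round(3).tolist(),m["fx"])
    for t in ["cup","cup_mouth","cup_loop","cup_grip","hook_tip","stand","coaster","tray","timer","paddle_pad","die1","mug","book","plant"]:
        L=r.mark_of(c,t)
        for q in L[:6 if t=="die1" else 2]:
            u=q["uv"]; 
            if q["confidence"]>.25 and 0<=u[0]<639 and 0<=u[1]<479: print(t,np.round(u),round(q["confidence"],2),pt(u,d,m,E).round(3), onz(u,0.012 if t=="die1" else 0,m,E).round(3))
E
```

```text
pics
0.0 [[-0.904, 0.427, -0.001, 0.288], [0.427, 0.904, -0.002, 0.61], [-0.0, -0.002, -1.0, 0.249], [0.0, 0.0, 0.0, 1.0]] 0.019
[[0.001, -0.956, -0.293, 0.075], [1.0, 0.0, 0.0, 0.001], [-0.0, -0.293, 0.956, -0.124], [0.0, 0.0, 0.0, 1.0]]
scene [[-0.735, 0.539, -0.41, 1.039], [0.678, 0.579, -0.453, 0.575], [-0.007, -0.611, -0.791, 1.115], [0.0, 0.0, 0.0, 1.0]] 548.6275301250516
cup [208. 211.] 0.7 [ 0.642 -0.25   0.101] [ 0.603 -0.332  0.   ]
cup_mouth [202. 174.] 0.76 [ 0.61  -0.305  0.168] [ 0.534 -0.46   0.   ]
cup_mouth [326. 241.] 0.6 [ 0.452 -0.032  0.019] [ 0.442 -0.043  0.   ]
cup_loop [180. 202.] 0.93 [ 0.697 -0.273  0.158] [ 0.641 -0.412  0.   ]
cup_loop [239. 162.] 0.38 [ 0.435 -0.414  0.013] [ 0.428 -0.426  0.   ]
cup_grip [204. 183.] 0.7 [ 0.637 -0.249  0.197] [ 0.551 -0.426  0.   ]
hook_tip [184. 194.] 0.62 [ 0.683 -0.268  0.178] [ 0.615 -0.428  0.   ]
stand [213. 226.] 0.61 [ 0.628 -0.273  0.014] [ 0.623 -0.283  0.   ]
coaster [271. 311.] 0.96 [0.679 0.02  0.004] [0.677 0.018 0.   ]
coaster [204. 184.] 0.28 [ 0.64  -0.247  0.196] [ 0.555 -0.422  0.   ]
tray [341. 285.]
[... 1830 characters left out ...]
] 0.56 [ 0.403 -0.239  0.048] [ 0.406 -0.286  0.   ]
die1 [329. 302.] 0.64 [0.517 0.087 0.024] [0.518 0.078 0.012]
die1 [338. 248.] 0.61 [ 0.527 -0.089  0.019] [ 0.528 -0.095  0.012]
die1 [357. 299.] 0.53 [0.452 0.064 0.024] [0.453 0.056 0.012]
die1 [334. 275.] 0.47 [0.522 0.003 0.024] [ 0.524 -0.006  0.012]
die1 [365. 268.] 0.46 [ 0.447 -0.033  0.025] [ 0.448 -0.044  0.012]
mug [347. 357.] 0.95 [0.443 0.261 0.083] [0.451 0.214 0.   ]
book [334. 477.] 0.84 [0.428 0.499 0.037] [0.431 0.486 0.   ]
book [314. 199.] 0.54 [ 0.626 -0.259  0.016] [ 0.63  -0.274  0.   ]
plant [391. 165.] 0.89 [ 0.428 -0.405  0.042] [ 0.431 -0.451  0.   ]
plant [266. 371.] 0.38 [0.625 0.286 0.009] [0.627 0.282 0.   ]
```

View pics/scene0.png

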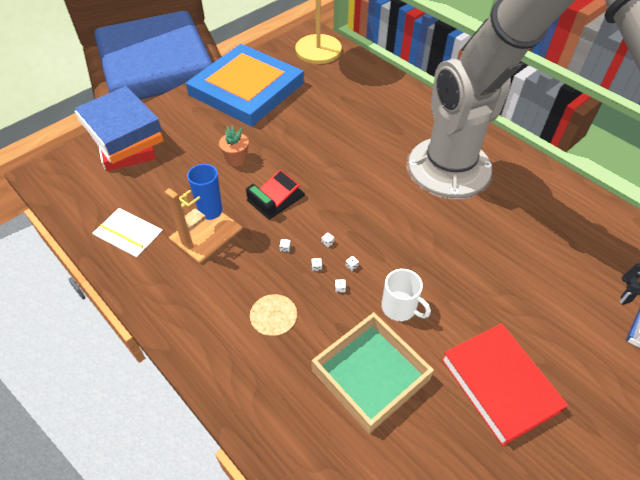

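View pics/side0.png

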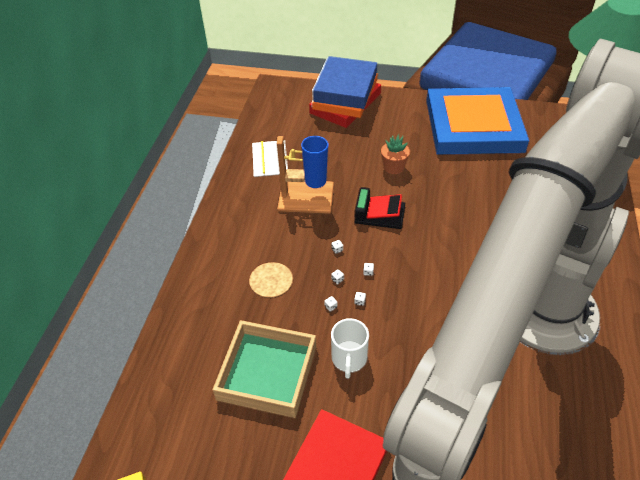

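Both views show the cup on its stand (scene 205,195), five dice (scene 285,245; 328,240; 317,264; 352,263; 340,286), the coaster (272,314), tray (372,375), timer (276,193) and the mug near the dice and tray. Next, measure them from the depth clouds.

```bash
cat > meas.py <<'E'
from h import *
from scipy.optimize import least_squares
def dice(cams=("scene","side"),box=(0.35,0.75,-0.2,0.17),zr=(0.018,0.03),z0=0):
    "top-face clusters: centre, yaw per camera"
    out=[]
    for c in cams:
        p,d,m,E=grab(c); P=cloud(d,m,E)
        x,y,z=P[...,0],P[...,1],P[...,2]; q=p.astype(int)
        M=(d>0)&(x>box[0])&(x<box[1])&(y>box[2])&(y<box[3])&(z>zr[0])&(z<zr[1])
        n,lab,st,_=cv2.connectedComponentsWithStats(M.astype(np.uint8))
        for i in range(1,n):
            if st[i,4]<25: continue
            S=P[lab==i]; (cx,cy),(w,h),a=cv2.minAreaRect((S[:,:2]*1000).astype(np.float32))
            out.append((c,round(cx/1000,4),round(cy/1000,4),round(np.median(S[:,2]),4),round(w),round(h),round(a%90),int(st[i,4])))
    return out
E
python3 - <<'E'
from meas import *
for o in dice(): print(o)
blue=[]; 
for c in ["scene","side"]:
    p,d,m,E=grab(c); P=cloud(d,m,E); q=p.astype(int); x,y,z=np.moveaxis(P,-1,0)
    M=(q[...,2]>q[...,0]+50)&(q[...,2]>q[...,1]+40)&(d>0)&(abs(x-.63)<.1)&(abs(y+.25)<.1)&(z>.06)
    S=P[M]; print(c,"cup n",len(S),"z",np.percentile(S[:,2],[0.5,99.5]).round(4))
    O=S[(S[:,2]<.16)]
    f=lambda a:np.hypot(O[:,0]-a[0],O[:,1]-a[1])-(.03+.005*(O[:,2]-.07)/.13)
    s=least_squares(f,[.62,-.265],loss="soft_l1",f_scale=.002); print("axis",s.x.round(4),np.abs(s.fun).mean())
    for nm,ctr,zl,cond in [("coaster",(.675,.025),(.002,.008),None),("post",(.7,-.27),(.2,.22),None),("trayrim",(.63,.29),(.044,.056),None),("standbase",(.63,-.26),(.010,.018),None),("mug",(.45,.22),(.088,.1),None),("timerbox",(.46,-.24),(.048,.06),None),("paddle",(.43,-.24),(.02,.05),"red"),("plant",(.44,-.41),(.055,.2),None)]:
        rr={"coaster":.08,"post":.06,"trayrim":.14,"standbase":.12,"mug":.09,"timerbox":.08,"paddle":.08,"plant":.09}[nm]
        M=(d>0)&(np.hypot(x-ctr[0],y-ctr[1])<rr)&(z>zl[0])&(z<zl[1])
        if cond: M&=(q[...,0]>q[...,1]+80)
        S=P[M]
        if len(S)<8: continue
        (a,b),(w,h),an=cv2.minAreaRect((S[:,:2]*1000).astype(np.float32)); print(nm,len(S),round(a),round(b),round(w),round(h),round(an,1),"zmax",S[:,2].max().round(3))
E
```

```text
('scene', 0.4436, -0.039, np.float64(0.0226), 26, 26, 3, 84)
('scene', 0.5346, -0.0981, np.float64(0.0228), 26, 24, 41, 81)
('scene', 0.4506, 0.0558, np.float64(0.0235), 25, 24, 87, 85)
('scene', 0.5161, -0.0012, np.float64(0.0227), 28, 24, 55, 86)
('scene', 0.5166, 0.0822, np.float64(0.0231), 25, 22, 45, 90)
('side', 0.5322, -0.0977, np.float64(0.0237), 24, 27, 36, 78)
('side', 0.4416, -0.0382, np.float64(0.0243), 24, 29, 0, 80)
('side', 0.5145, -0.0016, np.float64(0.0243), 27, 25, 62, 83)
('side', 0.4481, 0.0554, np.float64(0.0234), 29, 24, 84, 90)
('side', 0.5164, 0.0822, np.float64(0.0233), 25, 27, 45, 92)
scene cup n 1332 z [0.0712 0.2007]
axis [ 0.625  -0.2766] 0.0014885618482416373
coaster 1462 674 25 153 157 57.2 zmax 0.008
post 109 688 -267 71 33 4.9 zmax 0.214
trayrim 1460 622 285 183 184 87.5 zmax 0.055
standbase 1385 656 -271 150 123 6.4 zmax 0.018
mug 270 449 212 83 80 44.2 zmax 0.1
timerbox 314 449 -249 118 94 3.9 zmax 0.058
paddle 527 430 -245 91 84 1.0 zmax 0.05
plant 576 427 -440 80 81 63.2 zmax 0.111
side cup n 1142 z [0.0706 0.2034]
axis [ 0.625  -0.2772] 0.0019088674972520471
coaster 1329 675 25 157 156 77.3 zmax 0.008
post 79 686 -271 72 45 2.6 zmax 0.215
trayrim 1340 623 285 185 183 87.3 zmax 0.056
standbase 1062 648 -256 160 160 5.1 zmax 0.018
mug 286 448 211 82 82 63.2 zmax 0.1
timerbox 312 445 -245 118 97 0.6 zmax 0.06
paddle 491 429 -247 86 87 0.2 zmax 0.05
plant 551 423 -438 81 77 12.2 zmax 0.112
```

```bash
cat >> h.py <<'E'
def Rt(head,tilt,flip=1):
    "tool heading (deg, world), tilt from vertical (deg); flip=1: camera below/back, -1: camera above/front"
    h,t=np.radians([head,tilt]); f=np.array([np.cos(h),np.sin(h),0]); up=np.array([0,0,1.])
    z=np.sin(t)*f-np.cos(t)*up; y=flip*np.cross(up,f); return np.stack([np.cross(y,z),y,z],1)
def say(p,Rm,name=""):
    print(name,"target",np.round(p,4),"row",shift(p,Rm))
E
python3 - <<'E'
from h import *
Rg=Rt(5,50); g=np.array([.625,-.277,.167]); 
say([.45,.2,.35],None,"mid"); say(g-.13*Rg[:,2],Rg,"pre")
M=T()[:3,:3]; v=R.from_matrix(M.T@Rg); print(np.degrees(v.as_rotvec()))
E
```

```text
mid target [0.45 0.2  0.35] row ([-1.2867, -1.2085, -0.3989], [0.0, 0.0, 0.0])
pre target [ 0.5258 -0.2857  0.2506] row ([-2.3898, -2.8362, -0.0012], [-0.1466, -0.5423, -0.3144])
[-13.1906714 -48.8041801 -28.2959423]
```

servo_tool([
  [[-0.2, -0.2, -0.1], [0, 0, 0]],
  [[-0.4, -0.4, -0.25], [0, 0, 0]],
  [[-0.6, -0.6, -0.4], [0, 0, 0]],
  [[-0.75, -0.75, -0.4], [0, 0, 0]],
  [[-0.9, -0.9, -0.4], [0, 0, 0]],
  [[-1, -1, -0.4], [0, 0, 0]],
  [[-1, -1, -0.4], [0, 0, 0]],
  [[-1, -1, -0.4], [0, 0, 0]],
  [[-1, -1, -0.4], [0, 0, 0]],
  [[-1, -1, -0.4], [0, 0, 0]],
], claw=0, squeeze=40)

```text
clock: 2.7
tcp_pos: [0.4073, 0.2781, 0.3505]
orientation: [0.687, 3.065, 0.002]
contact_force: [-0.1, -0.9, -0.2]
grip_width: 0.0853
gripper_force: 0.0
```

servo_tool([
  [[-0.9, -1, 0], [-0.147, -0.542, -0.314]],
  [[-0.9, -1, 0], [-0.147, -0.542, -0.314]],
  [[-0.9, -1, 0], [-0.147, -0.542, -0.314]],
  [[-0.9, -1, 0], [-0.147, -0.542, -0.314]],
  [[-0.9, -1, 0], [-0.147, -0.542, -0.314]],
  [[-0.9, -1, 0], [-0.147, -0.542, -0.314]],
  [[-0.9, -1, 0], [-0.147, -0.542, -0.314]],
  [[-0.9, -1, 0], [-0.147, -0.542, -0.314]],
  [[-0.9, -1, 0], [-0.147, -0.542, -0.314]],
  [[-0.9, -1, 0], [-0.147, -0.542, -0.314]],
  [[-0.9, -1, 0], [-0.147, -0.542, -0.314]],
  [[-0.9, -1, 0], [-0.147, -0.542, -0.314]],
  [[-0.9, -1, 0], [-0.147, -0.542, -0.314]],
])

```text
clock: 4.0
tcp_pos: [0.5045, -0.0434, 0.3505]
orientation: [-0.1, 2.267, 0.048]
contact_force: [-0.7, -0.0, -0.1]
grip_width: 0.0854
gripper_force: 0.0
```

```bash
cat > s.py <<'E'
from h import *
o=r.get_obs(); print("t",round(o["clock"],2),"j",np.round(o["joints"],2),"p",np.round(o["tcp_pos"],4),"F",np.round(o["contact_force"],1),"w",round(o["grip_width"],4),"gf",round(o["gripper_force"],1)); print(T()[:3,:3].round(2).tolist())
E
python3 - <<'E'
import s
from h import *
Rg=Rt(5,50); g=np.array([.625,-.277,.167]); say(g-.13*Rg[:,2],Rg,"pre")
E
```

```text
t 4.0 j [-0.58 -0.32  0.48  2.42  0.76  0.18  0.91] p [ 0.5045 -0.0434  0.3505] F [-0.7 -0.  -0.1] w 0.0854 gf 0.0
[[-0.64, -0.09, 0.76], [-0.06, 1.0, 0.07], [-0.77, 0.0, -0.64]]
pre target [ 0.5258 -0.2857  0.2506] row ([0.3064, -0.973, 0.2558], [0.0009, 0.0, 0.0002])
```

servo_tool([
  [[0.15, -0.49, 0.13], [0, 0, 0]],
  [[0.306, -0.973, 0.256], [0.001, 0, 0]],
  [[0.306, -0.973, 0.256], [0.001, 0, 0]],
  [[0.306, -0.973, 0.256], [0.001, 0, 0]],
  [[0.306, -0.973, 0.256], [0.001, 0, 0]],
  [[0.306, -0.973, 0.256], [0.001, 0, 0]],
  [[0.306, -0.973, 0.256], [0.001, 0, 0]],
  [[0.306, -0.973, 0.256], [0.001, 0, 0]],
  [[0.306, -0.973, 0.256], [0.001, 0, 0]],
  [[0.306, -0.973, 0.256], [0.001, 0, 0]],
])

```text
clock: 5.0
tcp_pos: [0.5162, -0.2366, 0.2909]
orientation: [-0.082, 2.286, 0.027]
contact_force: [-28.4, -97.0, -51.9]
grip_width: 0.0852
gripper_force: 0.0
```

```bash
python3 - <<'E'
import s
from h import *
p,d,m,E=grab("wrist","w1.png")
P=cloud(d,m,E); q=p.astype(int); x,y,z=np.moveaxis(P,-1,0)
M=(q[...,2]>q[...,0]+50)&(q[...,2]>q[...,1]+40)&(d>0)&(abs(x-.63)<.1)&(abs(y+.25)<.1)&(z>.06)
from scipy.optimize import least_squares
O=P[M]; print(len(O),np.percentile(O[:,2],[.5,99.5]))
O=O[O[:,2]<.17]
f=lambda a:np.hypot(O[:,0]-a[0],O[:,1]-a[1])-(.03+.005*(O[:,2]-.07)/.13)
s_=least_squares(f,[.62,-.265],loss="soft_l1",f_scale=.002); print(s_.x)
for t in ["cup_mouth","cup_grip","cup_loop","hook_tip"]:
    for w in r.mark_of("wrist",t)[:1]: print(t,w, onz(w["uv"],{"cup_mouth":.2,"cup_grip":.167,"cup_loop":.158,"hook_tip":.179}[t],m,E).round(4))
Rg=Rt(5,50); g=np.array([s_.x[0],s_.x[1],.167]); say(g,Rg,"grasp")
E
```

```text
t 5.0 j [-1.02 -0.34  1.46  2.33 -0.81  0.17  2.96] p [ 0.5162 -0.2366  0.2909] F [-28.4 -97.  -51.9] w 0.0852 gf 0.0
[[-0.65, -0.07, 0.75], [-0.05, 1.0, 0.05], [-0.75, -0.01, -0.66]]
13226 [0.07113871 0.1985762 ]
[ 0.62507424 -0.27506528]
cup_mouth {'uv': [257.7, 222.7], 'confidence': 0.88} [ 0.6201 -0.274   0.2   ]
hook_tip {'uv': [269.6, 225.9], 'confidence': 0.91} [ 0.6706 -0.2692  0.179 ]
grasp target [ 0.6251 -0.2751  0.167 ] row ([0.0905, -0.18, 0.6472], [-0.0122, -0.0134, -0.0013])
```

View pics/w1.png

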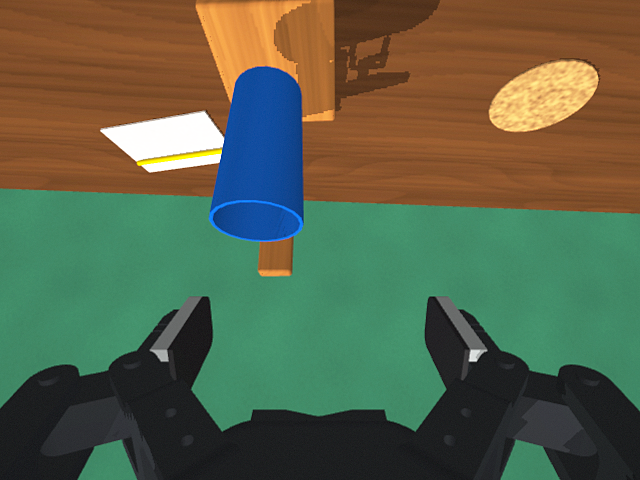

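The cup is at (0.625, -0.275), which agrees with the other views (mouth at 257,222 in the wrist image). The arm ran into its joint limits, though, so I'll back off and record states to fit the kinematics.

servo_tool([
  [[0, 0.05, 0], [0, 0, 0]],
  [[0, 0.15, 0], [0, 0, 0]],
  [[0, 0.3, 0], [0, 0.05, 0]],
  [[0, 0.45, 0], [0, 0.1, 0]],
  [[0, 0.6, 0], [0, 0.2, 0]],
  [[0, 0.6, 0], [0, 0.3, 0]],
  [[0, 0.6, 0], [0, 0.3, 0]],
  [[0, 0.6, 0], [0, 0.3, 0]],
  [[0, 0.6, 0], [0, 0.3, 0]],
])

```text
clock: 6.15
tcp_pos: [0.5067, -0.0871, 0.2897]
orientation: [-0.102, 2.759, 0.002]
contact_force: [1.0, 0.2, 0.6]
grip_width: 0.0859
gripper_force: 0.0
```

```bash
cat > fk.py <<'E'
import numpy as np
from scipy.optimize import least_squares
from scipy.spatial.transform import Rotation as R
D=[([-1.238,0.477,0.022,1.555,-0.011,1.109,-0.083],[.288,.61,.25],None)]
def Ry(a):return R.from_euler('y',a).as_matrix()
def Rz(a):return R.from_euler('z',a).as_matrix()
def fk(q,p):
    # p: d1,L1,a(elbow offset),L2,a2,d7, j1 offset, tool yaw offset, sign of j1.., 
    d1,L1,a,L2,a6,d7,o1,o7=p[:8]; s=SG
    M=Rz(s[0]*q[0]+o1); x=np.array([0,0,d1]); 
    M=M@Ry(q[1])@Rz(s[1]*q[2]); x=x+M@[a,0,L1]
    M=M@Ry(s[4]*q[3]); x=x+M@[-a,0,0]; M=M@Rz(s[2]*q[4]); x=x+M@[0,0,L2]
    M=M@Ry(q[5]); x=x+M@[a6,0,0]; M=M@Rz(s[3]*q[6]+o7); x=x+M@[0,0,d7]
    return x,M
SG=[1,1,1,1,1]
E
python3 - <<'E'
import s
from bench import r; o=r.get_obs()
import json; json.dump([list(map(float,o["joints"])),list(map(float,o["tcp_pos"])),list(map(float,o["orientation"]))],open("st_a.json","w")); print(json.load(open("st_a.json")))
E
```

```text
t 6.15 j [-0.13 -0.01  0.21  2.15 -0.07  0.63  1.77] p [ 0.5067 -0.0871  0.2897] F [1.  0.2 0.6] w 0.0859 gf 0.0
[[-0.93, -0.07, 0.37], [-0.07, 1.0, 0.02], [-0.37, -0.01, -0.93]]
[[-0.13221139182302202, -0.013536572996300615, 0.20645123873374194, 2.149038087896672, -0.06828337005050998, 0.6289228803015056, 1.7668254407366237], [0.5066748434339001, -0.08705820213146696, 0.28971381357282455], [-0.1017434120324028, 2.7593957245262586, 0.002255954639530444]]
```

```bash
cat > fk.py <<'E'
import numpy as np, itertools, json
from scipy.optimize import least_squares
from scipy.spatial.transform import Rotation as R
a=json.load(open("st_a.json"))
D=[([-1.238,0.477,0.022,1.555,-0.011,1.109,-0.083],[.288,.61,.2495],R.from_matrix(np.array([[-0.904, 0.427, -0.001],[0.427, 0.904, -0.002],[0,-.002,-1]])).as_matrix()),
([-0.58,-0.32,0.48,2.42,0.76,0.18,0.91],[0.5045,-0.0434,0.3505],R.from_rotvec([-0.1, 2.267, 0.048]).as_matrix()),
(a[0],a[1],R.from_rotvec(a[2]).as_matrix())]
try: D+=[(x[0],x[1],R.from_rotvec(x[2]).as_matrix()) for x in json.load(open("more.json"))]
except Exception: pass
def Ry(t):c,s=np.cos(t),np.sin(t);return np.array([[c,0,s],[0,1,0],[-s,0,c]])
def Rz(t):c,s=np.cos(t),np.sin(t);return np.array([[c,-s,0],[s,c,0],[0,0,1]])
def fk(q,p,S):
    M=Rz(S[0]*q[0]+p[0]); x=np.array([0,0,p[2]])
    M=M@Ry(S[1]*q[1]); x=x+M@[0,p[3],0]; M=M@Rz(S[2]*q[2]+p[13]); x=x+M@[p[4],p[11],p[5]]
    M=M@Ry(S[3]*q[3]); x=x+M@[p[6],p[12],0]; M=M@Rz(S[4]*q[4]+p[14]); x=x+M@[0,0,p[7]]
    M=M@Ry(S[5]*q[5]); x=x+M@[p[8],p[10],0]; M=M@Rz(S[6]*q[6]+p[1]); return x+M@[0,0,p[9]],M
def res(p,S,f=fk):
    out=[]
    for q,x,M in D:
        X,N=f(q,p,S); out+=list((X-x)*3)+list(R.from_matrix(M.T@N).as_rotvec())
    return np.array(out+list(.002*np.array(p[[3,4,6,8,10,11,12,13,14]])))
if __name__=="__main__":
    best=[]
    for S in itertools.product([1,-1],[1],[1,-1],[1,-1],[1,-1],[1,-1],[1,-1]):
        for o1 in (0,1.57,3.14,-1.57):
            for o7 in (0,1.57,3.14,-1.57):
                p0=np.array([o1,o7,.3,0,0,.4,0,.4,0,.25,0,0,0,0,0.])
                s=least_squares(lambda p:res(p,S),p0,max_nfev=25); best.append((s.cost,S,s.x))
    best.sort(key=lambda b:b[0])
    for b in best[:4]: print(b[0],b[1],b[2].round(3).tolist()); 
    s=least_squares(lambda p:res(p,best[0][1]),best[0][2]); print(s.cost,s.x.round(4).tolist()); print(s.fun[:18].round(3))
E
time python3 fk.py
```

```text
8.123623968429266e-06 (-1, 1, -1, 1, -1, 1, -1) [-0.001, 1.587, 0.298, -0.004, -0.048, 0.586, -0.009, 0.459, -0.03, 0.396, 0.016, -0.04, -0.04, 0.013, -0.006]
8.123623968429327e-06 (-1, 1, -1, 1, -1, 1, -1) [-0.001, 1.587, 0.298, -0.004, -0.048, 0.586, -0.009, 0.459, -0.03, 0.396, 0.016, -0.04, -0.04, 0.013, -0.006]
8.123623968429336e-06 (-1, 1, -1, 1, -1, 1, -1) [-0.001, 1.587, 0.298, -0.004, -0.048, 0.586, -0.009, 0.459, -0.03, 0.396, 0.016, -0.04, -0.04, 0.013, -0.006]
8.123623968429376e-06 (-1, 1, -1, 1, -1, 1, -1) [-0.001, 1.587, 0.298, -0.004, -0.048, 0.586, -0.009, 0.459, -0.03, 0.396, 0.016, -0.04, -0.04, 0.013, -0.006]
8.123623968429266e-06 [-0.0006, 1.587, 0.2979, -0.0038, -0.0483, 0.5864, -0.009, 0.4585, -0.03, 0.396, 0.0161, -0.0404, -0.0404, 0.0131, -0.0062]
[-0.     0.    -0.    -0.003  0.     0.001  0.     0.    -0.    -0.
  0.002 -0.001 -0.    -0.     0.    -0.001  0.001 -0.   ]
real	5m57.994s
user	5m58.017s
sys	0m0.177s
```

```bash
cat > ik.py <<'E'
from fk import *
from h import Rt
S=(-1,1,-1,1,-1,1,-1); P=np.array([-0.0006,1.587,0.2979,-0.0038,-0.0483,0.5864,-0.009,0.4585,-0.03,0.396,0.0161,-0.0404,-0.0404,0.0131,-0.0062])
lo=np.array([-2.96,-.34,-1.41,.24,-1.37,.17,-2.96]); hi=np.array([2.96,2.1,1.46,2.44,4.51,1.92,2.96])
rng=np.random.default_rng(0)
def solve(x,M,q0,w=.01):
    "near q0"
    def f(q):
        X,N=fk(q,P,S); return np.r_[(X-x)*10,R.from_matrix(M.T@N).as_rotvec()*3,w*(q-q0)]
    s=least_squares(f,np.clip(q0,lo+1e-3,hi-1e-3),bounds=(lo,hi),max_nfev=60); e=f(s.x)[:6]
    return s.x,np.abs(e).max()
def margin(q): return np.minimum(q-lo,hi-q)
def best(x,M,n=6,q0=None):
    out=[]
    for i in range(n):
        g=np.array([-np.arctan2(x[1],x[0])+rng.normal()*.3,.5,rng.normal()*.6,1.6,rng.normal()*.6 if i else 0,1,rng.uniform(-2,2)])
        q,e=solve(np.array(x),M,g)
        if e<.02: out.append((margin(q).min(),q))
    return max(out,key=lambda t:t[0]) if out else (-1,None)
E
cat > t.py <<'E'
from ik import *
g=np.array([.625,-.276,.167]); c=np.array([.675,.025,.101])
for t in (30,40,45,50):
  for fl in (1,-1):
    M=Rt(5,t,fl)
    for nm,x in (("pre",g-.1*M[:,2]),("grasp",g),("lift",g+[0,0,.045]),("coast",c)):
        m,q=best(x,M); print(t,fl,nm,round(m,2),None if q is None else q.round(2))
E
timeout 300 python3 t.py
```

```text
30 1 pre 0.26 [ 1.    0.26 -0.59  2.04 -0.27  0.43  2.33]
30 1 grasp 0.19 [ 1.17  0.54 -0.94  2.01  0.59  0.36  1.56]
30 1 lift 0.29 [ 1.26  0.51 -1.07  1.98  0.52  0.46  1.6 ]
30 1 coast 0.17 [ 0.35  0.52 -0.64  2.1   1.39  0.34  0.24]
30 -1 pre 0.35 [ 0.22  0.26  0.33  2.06 -0.8   0.52 -0.33]
30 -1 grasp 0.22 [ 0.19  0.44  0.29  2.06 -1.15  0.4  -0.02]
30 -1 lift 0.28 [ 0.02  0.42  0.54  2.02 -1.09  0.53 -0.1 ]
30 -1 coast 0.06 [ 0.21  0.5  -0.44  2.1   1.36  0.24 -2.9 ]
40 1 pre 0.07 [ 1.65  0.49 -1.34  2.16  0.47  0.26  1.73]
40 1 grasp 0.0 [ 1.31  0.61 -1.05  2.1   1.07  0.17  1.17]
40 1 lift 0.13 [ 1.44  0.6  -1.24  2.07  0.91  0.3   1.31]
40 1 coast 0.23 [ 0.45  0.55 -0.8   2.21  2.04  0.48 -0.39]
40 -1 pre 0.16 [ 0.78  0.23 -0.28  2.2  -1.19  0.33  0.12]
40 -1 grasp 0.0 [ 1.31  0.61 -1.05  2.1   1.07  0.17 -1.97]
40 -1 lift 0.0 [ 0.63  0.34 -0.22  2.14 -1.37  0.25  0.24]
40 -1 coast -1 None
45 1 pre 0.0 [ 1.73  0.58 -1.41  2.21  0.8   0.19  1.47]
45 1 grasp 0.09 [ 1.49  0.77 -1.32  2.13  1.53  0.32  0.81]
45 1 lift 0.01 [ 1.55  0.72 -1.4   2.11  1.27  0.33  1.01]
45 1 coast 0.16 [ 0.17  0.51 -0.47  2.28  2.49  0.49 -0.93]
45 -1 pre 0.0 [ 1.35  0.3  -0.94  2.26 -1.37  0.17  0.35]
45 -1 grasp 0.02 [ 1.42  0.69 -1.18  2.12  1.55  0.19 -2.4 ]
45 -1 lift 0.0 [ 1.46  0.61 -1.21  2.11  1.14  0.17 -2.03]
45 -1 coast 0.17 [ 0.2   0.52 -0.51  2.27  2.47  0.5   2.25]
50 1 pre -1 None
50 1 grasp 0.0 [ 1.55  0.86 -1.41  2.16  1.79  0.35  0.61]
50 1 lift 0.01 [ 1.58  0.75 -1.4   2.14  1.57  0.27  0.76]
50 1 coast 0.1 [ 0.36  0.58 -0.74  2.34  2.48  0.71 -0.85]
50 -1 pre -1 None
50 -1 grasp 0.0 [ 1.16  0.52 -0.86  2.18  3.49  0.17  1.82]
50 -1 lift -1 None
50 -1 coast 0.1 [ 0.26  0.56 -0.61  2.34  2.56  0.68  2.18]
```

```bash
cat > t.py <<'E'
from ik import *
import time
def bst(x,M,n=5):
    b=(-1,None)
    for i in range(n):
        g=np.array([-np.arctan2(x[1],x[0])+rng.normal()*.3,.5,rng.normal()*.6,1.6,rng.uniform(-1,2.5),1,rng.uniform(-2.5,2.5)])
        q,e=solve(np.array(x),M,g)
        if e<.03 and margin(q).min()>b[0]: b=(margin(q).min(),q)
    return b
g=np.array([.625,-.276,.167])
print("grasp")
for al in (15,30,45):
  for hd in (35,45):
   for fl in (1,-1):
    M=Rt(hd,al,fl); o=[]
    for x in (g-.08*M[:,2],g):
        m,q=bst(x,M,4); o+= [round(m,2), None if q is None else q.round(1).tolist()]
    print(al,hd,fl,*o)
print("pour")
t0=time.time(); res=[]
while time.time()-t0<200:
    al=rng.choice([15,30,45]); fl=rng.choice([1,-1]); az=rng.uniform(-180,180); ps=rng.uniform(-180,180); tilt=115
    h=np.radians(az); ax=np.array([-np.sin(h),np.cos(h),0]); Q=R.from_rotvec(ax*np.radians(tilt)).as_matrix()
    M=Q@Rt(ps,al,fl); u=Q[:,2]; mouth=np.array([.622,.285,.10]); x=mouth-.033*u
    pts=x-np.array([.08,.15,.22,.4])[:,None]*M[:,2]
    if (pts[:,2]<[.11,.13,.15,.2]).any(): continue
    m,q=bst(x,M,1)
    if m>.1: res.append((m,al,fl,az,ps,q.round(2).tolist(),M[:,2].round(2).tolist()))
res.sort(key=lambda t:-t[0]); print(len(res))
for al in (15,30,45):
  for fl in (1,-1):
    for b in [b for b in res if b[1]==al and b[2]==fl][:5]: print(round(b[0],2),b[1],b[2],round(b[3]),round(b[4]),b[5],b[6])
E
timeout 500 python3 t.py
```

```text
grasp
15 35 1 0.5 [1.0, 0.5, -0.7, 1.7, 0.1, 0.9, 2.5] 0.59 [0.9, 0.6, -0.7, 1.7, 0.2, 0.8, 2.4]
15 35 -1 0.74 [0.4, 0.4, 0.1, 1.7, -0.3, 0.9, -0.3] 0.64 [1.0, 0.6, -0.8, 1.7, 0.2, 0.8, -0.8]
15 45 1 0.09 [0.7, 0.5, -0.3, 1.6, -0.1, 1.0, 2.9] 0.41 [1.0, 0.6, -0.7, 1.7, 0.2, 0.9, 2.6]
15 45 -1 0.59 [1.0, 0.5, -0.8, 1.6, 0.2, 1.0, -0.6] 0.66 [0.8, 0.6, -0.5, 1.7, 0.0, 0.8, -0.4]
30 35 1 0.32 [1.3, 0.6, -1.0, 1.8, 0.0, 0.7, 2.6] 0.3 [1.3, 0.7, -1.1, 1.8, 0.3, 0.7, 2.4]
30 35 -1 0.57 [1.1, 0.5, -0.6, 1.8, -0.3, 0.7, -0.2] 0.52 [0.6, 0.5, -0.0, 1.9, -0.8, 0.7, 0.2]
30 45 1 0.33 [0.3, 0.6, 0.6, 1.7, -0.9, 1.1, -2.6] 0.27 [1.3, 0.8, -1.1, 1.8, 0.3, 0.8, 2.6]
30 45 -1 0.71 [0.9, 0.5, -0.4, 1.7, -0.4, 0.9, 0.1] 0.51 [0.4, 0.6, 0.2, 1.8, -0.9, 0.9, 0.4]
45 35 1 0.19 [0.6, 0.5, 0.3, 1.9, -1.2, 1.0, -2.5] 0.06 [1.5, 1.0, -1.4, 1.9, 0.4, 0.5, 2.4]
45 35 -1 0.45 [1.4, 0.6, -0.9, 1.9, -0.5, 0.6, 0.1] 0.2 [0.8, 0.6, -0.1, 1.9, -1.2, 0.7, 0.7]
45 45 1 0.0 [1.6, 0.9, -1.4, 1.8, 0.3, 0.9, 2.7] 0.11 [1.5, 1.0, -1.3, 1.8, 0.3, 0.7, 2.7]
45 45 -1 0.34 [1.5, 0.7, -1.1, 1.8, -0.2, 0.8, -0.1] 0.54 [1.1, 0.7,
[... 168 characters left out ...]
, 1.11, 0.34] [-0.37, 0.88, -0.3]
0.63 45 1 132 126 [-1.25, 0.97, 0.32, 1.81, 1.07, 1.14, 1.97] [0.68, -0.65, -0.34]
0.62 45 1 -76 -99 [0.25, 1.14, -0.61, 1.42, -0.63, 1.3, 0.33] [-0.49, 0.82, -0.29]
0.62 45 1 -67 -81 [0.32, 1.18, -0.79, 1.38, -0.42, 1.29, 0.32] [-0.53, 0.79, -0.32]
0.76 45 -1 121 114 [-1.35, 1.09, 0.56, 1.68, 0.74, 1.1, -1.0] [0.56, -0.76, -0.34]
0.73 45 -1 104 87 [-1.38, 1.21, 0.73, 1.56, 0.47, 1.16, -1.0] [0.43, -0.85, -0.31]
0.73 45 -1 129 134 [-1.27, 1.05, 0.44, 1.65, 0.81, 1.19, -0.84] [0.55, -0.76, -0.34]
0.73 45 -1 133 138 [-1.37, 1.09, 0.59, 1.71, 0.76, 1.04, -0.79] [0.6, -0.73, -0.34]
0.73 45 -1 110 88 [-1.45, 1.19, 0.73, 1.7, 0.61, 1.0, -1.16] [0.57, -0.77, -0.29]
```

```bash
cat > t2.py <<'E'
from ik import *
def bst(x,M,n=5):
    c=[]
    for i in range(n):
        g=np.array([-np.arctan2(x[1],x[0])+rng.normal()*.3,.5,rng.normal()*.5,1.6,rng.uniform(-1,2.5),1,rng.uniform(-2.5,2.5)])
        q,e=solve(np.array(x),M,g)
        if e<.03: c.append((margin(q).min(),q))
    c.sort(key=lambda t:-t[0]); return c
def chain(seq,q):
    ms=[];qs=[]
    for x,M in seq:
        q,e=solve(np.array(x),M,q,.02); ms.append(margin(q).min() if e<.05 else -1); qs.append(q)
    return ms,qs
C=np.array([.675,.025,.101]); 
def seqf(hd,al,fl,tilt=115,daz=0):
    M=Rt(hd,al,fl); s=[(C-.08*M[:,2],M),(C,M),(C+[0,0,.1],M)]
    h=np.radians(hd+daz); ax=np.array([-np.sin(h),np.cos(h),0])
    up=C+[0,0,.1]; 
    for k,t in enumerate(np.linspace(0,tilt,7)):
        Q=R.from_rotvec(ax*np.radians(t)).as_matrix(); u=Q[:,2]
        mouth=np.array([.622,.285,.21-.1*min(1,t/100)]); x=mouth-.033*u
        if k==0:
            s+=[(.5*up+.5*x,M)]
        s.append((x,Q@M))
    return s
if __name__=="__main__":
  for al in (40,):
   for hd in range(90,181,15):
    for sg in (1,):
     for fl in (1,-1):
      for H in (hd,hd-195):
        s=seqf(H,al,fl); c=bst(*s[-1],4)[:2]; b=(-2,)
        for m,q in c:
            ms,qs=chain(s[::-1],q); ms=ms[::-1]; qs=qs[::-1]
            if min(ms)>b[0]: b=(min(ms),ms,qs)
        if len(b)>1 and b[0]>-.5: print(al,H,fl,np.round(b[1],2).tolist(),b[2][1].round(1).tolist(),b[2][-1].round(1).tolist(),flush=True)
E
timeout 400 python3 t2.py
```

```text
40 90 1 [0.0, 0.0, 0.0, 0.0, 0.0, 0.14, 0.44, 0.65, 0.49, 0.24, 0.0] [0.9, 1.0, -1.2, 1.6, 0.3, 1.0, 3.0] [-0.9, 1.2, 0.1, 1.1, 0.6, 1.9, 2.2]
40 90 -1 [0.63, 0.58, 0.62, 0.53, 0.44, 0.61, 0.71, 0.86, 0.65, 0.43, 0.21] [0.2, 0.8, -0.0, 1.7, -0.8, 1.0, 0.7] [-1.1, 1.3, 0.7, 1.1, 0.3, 1.7, -0.7]
40 -90 1 [0.67, 0.69, 0.64, 0.66, 0.52, 0.75, 0.78, 0.61, 0.38, 0.1, 0.0] [-0.9, 1.0, 0.8, 1.6, 0.1, 1.0, -0.3] [0.2, 0.9, -0.4, 1.9, -1.4, 1.0, 1.2]
40 105 -1 [0.6, 0.76, 0.62, 0.8, 0.75, 0.71, 0.73, 0.83, 0.77, 0.59, 0.4] [0.3, 0.8, -0.2, 1.5, -0.5, 1.2, 0.7] [-1.2, 1.2, 0.5, 1.3, 0.5, 1.5, -0.8]
40 -75 1 [0.75, 0.7, 0.75, 0.69, 0.55, 0.77, 0.78, 0.64, 0.61, 0.66, 0.58] [-0.6, 0.7, 0.2, 1.7, 0.7, 1.0, -0.7] [0.5, 1.1, -0.8, 1.7, -0.7, 0.9, 0.7]
40 120 -1 [0.43, 0.59, 0.46, 0.64, 0.75, 0.84, 0.79, 0.79, 0.79, 0.62, 0.42] [0.5, 0.9, -0.6, 1.3, -0.1, 1.3, 0.6] [-1.1, 1.1, 0.2, 1.6, 0.9, 1.5, -1.0]
40 135 1 [0.08, 0.23, 0.1, 0.21, 0.31, 0.56, 0.6, 0.44, 0.29, 0.17, 0.0] [-0.1, 1.1, 0.6, 1.2, -0.8, 1.7, -1.8] [-1.7, 1.7, 1.4, 1.8, -0.5, 0.6, -3.0]
40 -60 1 [0.43, 0.27, 0.45, 0.5, 0.52, 0.71, 0.74,
[... 162 characters left out ...]
61, 0.63, 0.66] [0.2, 1.0, -0.2, 1.2, -0.3, 1.5, 0.9] [-1.4, 1.1, 0.6, 1.8, 0.9, 1.0, -1.0]
40 150 1 [0.0, 0.14, 0.0, 0.03, 0.09, 0.41, 0.4, 0.28, 0.23, 0.09, 0.09] [-0.2, 1.1, 0.6, 1.1, -0.7, 1.8, -1.6] [-1.8, 1.8, 1.4, 2.1, -1.1, 0.3, -2.4]
40 -45 1 [0.42, 0.43, 0.49, 0.57, 0.55, 0.7, 0.59, 0.49, 0.41, 0.35, 0.31] [-0.1, 0.6, -0.5, 2.0, 1.3, 1.0, -0.8] [0.3, 1.4, -1.1, 1.2, -0.1, 1.5, 0.3]
40 150 -1 [0.03, 0.22, 0.09, 0.24, 0.37, 0.62, 0.79, 0.69, 0.56, 0.48, 0.47] [0.3, 1.1, -0.7, 1.1, 0.2, 1.7, 0.8] [-1.1, 0.9, -0.1, 2.0, 1.5, 1.4, -1.3]
40 -30 1 [0.28, 0.32, 0.38, 0.43, 0.56, 0.65, 0.76, 0.68, 0.53, 0.31, 0.08] [-0.2, 0.5, -0.4, 2.1, 1.5, 0.7, -0.7] [0.1, 1.3, -0.8, 1.0, -0.2, 1.8, 0.5]
```

```bash
cat > plan.py <<'E'
from ik import *
from h import T,shift,say,r
def check(seq):
    q=np.array(r.get_obs()["joints"])
    for nm,x,M in seq:
        q,e=solve(np.array(x),M,q,.02); print(nm,"margin",round(margin(q).min(),2),"err",round(e,3),q.round(2).tolist()); 
        v=T()[:3,:3].T@M
    for nm,x,M in seq: say(x,M,nm)
E
python3 - <<'E'
from plan import *
q=np.array(r.get_obs()["joints"]); X,N=fk(q,P,S); print(X,r.get_obs()["tcp_pos"])
M=Rt(30,20,-1); g=np.array([.625,-.276,.167])
Mi=Rt(30,5,-1)
Ma=T()[:3,:3]
check([("up",[.58,-.05,.30],Rt(100,5,-1)),("up2",[.58,-.1,.30],Rt(60,5,-1)),("pre",g-.11*M[:,2],M),("grasp",g,M),("lift",g+[0,0,.05],M),("c",[.675,.025,.25],Rt(130,20,-1)),("set",[.675,.025,.102],Rt(130,20,-1))])
E
```

```text
[ 0.50671512 -0.086912    0.28962432] [ 0.50667484 -0.0870582   0.28971381]
up margin 0.69 err 0.0 [-0.32, 0.35, 0.48, 1.68, -0.27, 1.18, 0.42]
up2 margin 0.71 err 0.0 [-0.37, 0.37, 0.67, 1.72, -0.34, 1.13, -0.11]
pre margin 0.64 err 0.0 [0.07, 0.46, 0.66, 1.76, -0.73, 1.0, 0.02]
grasp margin 0.5 err 0.0 [0.09, 0.58, 0.56, 1.84, -0.87, 0.82, 0.12]
lift margin 0.57 err 0.0 [0.06, 0.53, 0.61, 1.79, -0.8, 0.9, 0.04]
c margin 0.5 err 0.0 [-0.12, 0.65, 0.25, 1.35, -0.4, 1.42, 0.91]
set margin 0.75 err 0.0 [-0.1, 0.77, 0.21, 1.49, -0.43, 1.17, 0.99]
up target [ 0.58 -0.05  0.3 ] row ([-0.2973, 0.1264, 0.0728], [0.1312, 0.2474, 0.9327])
up2 target [ 0.58 -0.1   0.3 ] row ([-0.2832, -0.073, 0.0698], [0.198, 0.1787, 1.3732])
pre target [ 0.5924 -0.2948  0.2704] row ([-0.2301, -0.8524, 0.1864], [0.0244, 0.1515, 1.7273])
grasp target [ 0.625 -0.276  0.167] row ([-0.2027, -0.7816, 0.6198], [0.0244, 0.1515, 1.7273])
lift target [ 0.625 -0.276  0.217] row ([-0.2769, -0.784, 0.4341], [0.0244, 0.1515, 1.7273])
c target [0.675 0.025 0.25 ] row ([-0.5962, 0.401, 0.4041], [0.0023, 0.4323, 0.6139])
set target [0.675 0.025 0.102] row ([-0.3765, 0.4081, 0.9538], [0.0023, 0.4323, 0.6139])
```

servo_tool([
  [[-0.297, 0.126, 0.073], [0.131, 0.247, 0.933]],
  [[-0.297, 0.126, 0.073], [0.131, 0.247, 0.933]],
  [[-0.297, 0.126, 0.073], [0.131, 0.247, 0.933]],
  [[-0.297, 0.126, 0.073], [0.131, 0.247, 0.933]],
  [[-0.297, 0.126, 0.073], [0.131, 0.247, 0.933]],
  [[-0.297, 0.126, 0.073], [0.131, 0.247, 0.933]],
  [[-0.297, 0.126, 0.073], [0.131, 0.247, 0.933]],
  [[-0.297, 0.126, 0.073], [0.131, 0.247, 0.933]],
  [[-0.297, 0.126, 0.073], [0.131, 0.247, 0.933]],
  [[-0.297, 0.126, 0.073], [0.131, 0.247, 0.933]],
  [[-0.297, 0.126, 0.073], [0.131, 0.247, 0.933]],
  [[-0.297, 0.126, 0.073], [0.131, 0.247, 0.933]],
  [[-0.297, 0.126, 0.073], [0.131, 0.247, 0.933]],
])

```text
clock: 7.45
tcp_pos: [0.5779, -0.0503, 0.2989]
orientation: [-1.975, -2.355, -0.092]
contact_force: [-0.3, 0.6, -0.6]
grip_width: 0.0855
gripper_force: 0.0
```

```bash
python3 - <<'E'
import s
from plan import *
M=Rt(30,20,-1); g=np.array([.625,-.276,.167])
check([("pre",g-.11*M[:,2],M)])
E
```

```text
t 7.45 j [-0.24  0.3   0.34  1.74 -0.2   1.15  0.34] p [ 0.5779 -0.0503  0.2989] F [-0.3  0.6 -0.6] w 0.0855 gf 0.0
[[-0.17, 0.98, -0.01], [0.98, 0.17, 0.09], [0.09, 0.0, -1.0]]
pre margin 0.68 err 0.0 [0.14, 0.43, 0.55, 1.76, -0.66, 0.97, -0.04]
pre target [ 0.5924 -0.2948  0.2704] row ([-0.9793, -0.1133, 0.0263], [-0.168, 0.1429, 0.7618])
```

servo_tool([
  [[-0.979, -0.113, 0.026], [-0.168, 0.143, 0.762]],
  [[-0.979, -0.113, 0.026], [-0.168, 0.143, 0.762]],
  [[-0.979, -0.113, 0.026], [-0.168, 0.143, 0.762]],
  [[-0.979, -0.113, 0.026], [-0.168, 0.143, 0.762]],
  [[-0.979, -0.113, 0.026], [-0.168, 0.143, 0.762]],
  [[-0.979, -0.113, 0.026], [-0.168, 0.143, 0.762]],
  [[-0.979, -0.113, 0.026], [-0.168, 0.143, 0.762]],
  [[-0.979, -0.113, 0.026], [-0.168, 0.143, 0.762]],
  [[-0.979, -0.113, 0.026], [-0.168, 0.143, 0.762]],
  [[-0.979, -0.113, 0.026], [-0.168, 0.143, 0.762]],
  [[-0.979, -0.113, 0.026], [-0.168, 0.143, 0.762]],
])

```text
clock: 8.55
tcp_pos: [0.5925, -0.2939, 0.2712]
orientation: [-2.907, -0.78, -0.512]
contact_force: [0.7, -0.2, -0.4]
grip_width: 0.0854
gripper_force: 0.0
```

```bash
cat > cup.py <<'E'
from h import *
from scipy.optimize import least_squares
def cupfit(c,ctr,z0,name=None,zlo=.02,zhi=.1):
    "cup axis (x,y) from blue points, foot height z0; loop direction from brass points"
    p,d,m,E=grab(c,name); P=cloud(d,m,E); q=p.astype(int); x,y,z=np.moveaxis(P,-1,0)
    B=(q[...,2]>q[...,0]+50)&(q[...,2]>q[...,1]+40)&(d>0)&(np.hypot(x-ctr[0],y-ctr[1])<.09)&(z>z0-.02)
    O=P[B]; zt=np.percentile(O[:,2],[.5,99.5]).round(4)
    O=O[(O[:,2]<z0+zhi)&(O[:,2]>z0+zlo)]
    f=lambda a:np.hypot(O[:,0]-a[0],O[:,1]-a[1])-(.03+.005*(O[:,2]-z0)/.13)
    s=least_squares(f,ctr,loss="soft_l1",f_scale=.002); return s.x.round(4),len(O),zt
E
python3 - <<'E'
import s
from plan import *
from cup import cupfit
a,n,z=cupfit("wrist",[.625,-.276],.07,"w2.png"); print(a,n,z)
M=Rt(30,20,-1); g=np.array([a[0],a[1],.167])
check([("near",g-.05*M[:,2],M),("grasp",g,M)])
E
```

```text
t 8.55 j [ 0.07  0.41  0.58  1.75 -0.65  0.99 -0.1 ] p [ 0.5925 -0.2939  0.2712] F [ 0.7 -0.2 -0.4] w 0.0854 gf 0.0
[[0.81, 0.5, 0.3], [0.47, -0.87, 0.17], [0.34, 0.0, -0.94]]
[ 0.6241 -0.2762] 3606 [0.0722 0.2   ]
near margin 0.63 err 0.0 [0.14, 0.49, 0.52, 1.81, -0.74, 0.87, 0.02]
grasp margin 0.56 err 0.0 [0.15, 0.55, 0.47, 1.84, -0.81, 0.78, 0.07]
near target [ 0.6093 -0.2848  0.214 ] row ([-0.0068, 0.0013, 0.241], [0.0004, 0.0006, 0.0006])
grasp target [ 0.6241 -0.2762  0.167 ] row ([-0.0066, 0.0012, 0.441], [0.0004, 0.0006, 0.0006])
```

View pics/w2.png

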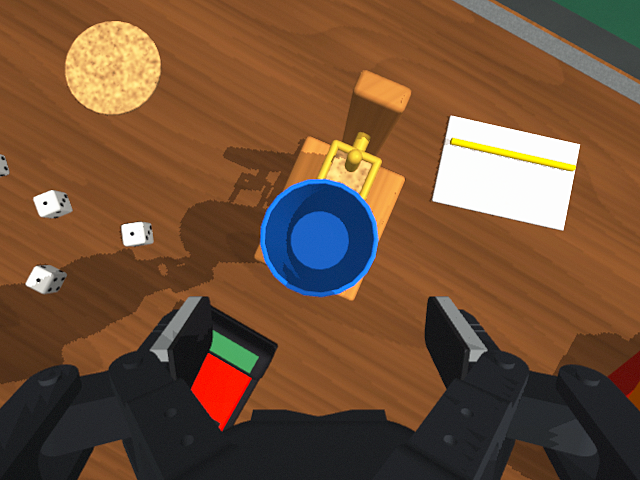

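The cup is centred between the fingers (319,240) and its loop (352,170) points up and to the right, clear of both fingers. Going in to grip.

servo_tool([
  [[-0.002, 0, 0.08], [0, 0, 0]],
  [[-0.004, 0, 0.16], [0, 0, 0]],
  [[-0.006, 0.001, 0.24], [0, 0, 0]],
  [[-0.006, 0.001, 0.3], [0, 0, 0]],
  [[-0.006, 0.001, 0.35], [0, 0, 0]],
  [[-0.007, 0.001, 0.4], [0, 0, 0]],
  [[-0.007, 0.001, 0.441], [0, 0, 0]],
  [[-0.007, 0.001, 0.441], [0, 0, 0]],
  [[-0.007, 0.001, 0.441], [0, 0, 0]],
])

```text
clock: 9.5
tcp_pos: [0.6238, -0.2766, 0.1669]
orientation: [-2.907, -0.776, -0.511]
contact_force: [-1.0, 0.3, 0.5]
grip_width: 0.0854
gripper_force: 0.0
```

servo_tool([
  [[0, 0, 0], [0, 0, 0]],
  [[0, 0, 0], [0, 0, 0]],
  [[0, 0, 0], [0, 0, 0]],
  [[0, 0, 0], [0, 0, 0]],
  [[0, 0, 0], [0, 0, 0]],
  [[0, 0, 0], [0, 0, 0]],
  [[0, 0, 0], [0, 0, 0]],
  [[0, 0, 0], [0, 0, 0]],
], claw=1, squeeze=40)

```text
clock: 10.3
tcp_pos: [0.6239, -0.2771, 0.1677]
orientation: [-2.908, -0.776, -0.512]
contact_force: [-2.9, -1.1, 6.1]
grip_width: 0.0679
gripper_force: 44.0
```

```bash
python3 - <<'E'
import s
from plan import *
M=T()[:3,:3]; x=T()[:3,3]
say(x+[0,0,.06],M,"lift")
E
```

```text
t 10.3 j [ 0.09  0.55  0.5   1.79 -0.78  0.83 -0.01] p [ 0.6239 -0.2771  0.1677] F [-2.9 -1.1  6.1] w 0.0679 gf 44.0
[[0.81, 0.5, 0.3], [0.47, -0.87, 0.17], [0.34, 0.0, -0.94]]
lift target [ 0.6239 -0.2771  0.2277] row ([0.0819, 0.0002, -0.2256], [0.0, 0.0, 0.0])
```

servo_tool([
  [[0.014, 0, -0.038], [0, 0, 0]],
  [[0.028, 0, -0.075], [0, 0, 0]],
  [[0.042, 0, -0.113], [0, 0, 0]],
  [[0.055, 0, -0.15], [0, 0, 0]],
  [[0.068, 0, -0.188], [0, 0, 0]],
  [[0.082, 0, -0.226], [0, 0, 0]],
  [[0.095, 0, -0.263], [0, 0, 0]],
  [[0.109, 0, -0.301], [0, 0, 0]],
  [[0.109, 0, -0.301], [0, 0, 0]],
  [[0.109, 0, -0.301], [0, 0, 0]],
])

```text
clock: 11.3
tcp_pos: [0.6237, -0.2763, 0.247]
orientation: [-2.907, -0.777, -0.511]
contact_force: [-0.7, 0.7, -2.3]
grip_width: 0.0676
gripper_force: 46.7
```

```bash
python3 - <<'E'
import s
from plan import *
from cup import cupfit
C=np.array([.675,.025])
for c in ["scene","side"]:
    print(cupfit(c,[.625,-.277],.147))
    p,d,m,E=grab(c); P=cloud(d,m,E); q=p.astype(int); x,y,z=np.moveaxis(P,-1,0)
    hsv=cv2.cvtColor(p,cv2.COLOR_RGB2HSV)
    K=(d>0)&(np.hypot(x-.675,y-.025)<.075)&(abs(z-.004)<.006)&(hsv[...,2]>185)&(hsv[...,1]>50)
    (a,b),rad=cv2.minEnclosingCircle((P[K][:,:2]*1000).astype(np.float32)); print("coaster",a,b,rad,P[K].mean(0).round(4))
check([("mid",[.6,-.12,.25],Rt(60,20,-1)),("c",[.675,.025,.2],Rt(130,20,-1)),("set",[.675,.025,.102],Rt(130,20,-1))])
E
```

```text
t 11.3 j [ 0.04  0.46  0.56  1.73 -0.69  0.95 -0.12] p [ 0.6237 -0.2763  0.247 ] F [-0.7  0.7 -2.3] w 0.0676 gf 46.7
[[0.81, 0.5, 0.3], [0.47, -0.87, 0.17], [0.34, -0.0, -0.94]]
(array([ 0.6249, -0.2761]), 736, array([0.149 , 0.4701]))Traceback (most recent call last):
  File "<stdin>", line 7, in <module>
NameError: name 'grab' is not defined
```

```bash
python3 - <<'E'
from plan import *
from h import *
for c in ["scene","side"]:
    p,d,m,E=grab(c); P=cloud(d,m,E); x,y,z=np.moveaxis(P,-1,0)
    hsv=cv2.cvtColor(p,cv2.COLOR_RGB2HSV)
    K=(d>0)&(np.hypot(x-.675,y-.025)<.075)&(abs(z-.004)<.006)&(hsv[...,2]>185)&(hsv[...,1]>50)
    (a,b),rad=cv2.minEnclosingCircle((P[K][:,:2]*1000).astype(np.float32)); print("coaster",a,b,rad,P[K].mean(0).round(4))
check([("mid",[.6,-.12,.25],Rt(60,20,-1)),("c",[.675,.025,.2],Rt(130,20,-1)),("set",[.675,.025,.102],Rt(130,20,-1))])
E
```

```text
coaster 679.374755859375 30.2567138671875 57.599605560302734 [0.6814 0.0307 0.0038]
coaster 680.214111328125 27.862749099731445 58.22096252441406 [0.6794 0.0294 0.0047]
mid margin 0.63 err 0.0 [-0.01, 0.39, 0.42, 1.81, -0.61, 1.0, 0.2]
c margin 0.6 err 0.0 [-0.06, 0.68, 0.14, 1.41, -0.35, 1.32, 0.89]
set margin 0.77 err 0.0 [-0.05, 0.76, 0.11, 1.49, -0.37, 1.15, 0.94]
mid target [ 0.6  -0.12  0.25] row ([0.2213, -0.5882, 0.0644], [0.1134, 0.001, -0.3145])
c target [0.675 0.025 0.2  ] row ([0.6696, -0.9411, 0.4398], [0.3789, 0.0002, -1.0455])
set target [0.675 0.025 0.102] row ([0.5362, -0.9406, 0.8084], [0.3789, 0.0002, -1.0455])
```

servo_tool([
  [[0.1, -0.2, 0.03], [0.038, 0, -0.105]],
  [[0.16, -0.4, 0.05], [0.075, 0, -0.21]],
  [[0.221, -0.588, 0.064], [0.113, 0, -0.315]],
  [[0.221, -0.588, 0.064], [0.113, 0, -0.315]],
  [[0.221, -0.588, 0.064], [0.113, 0, -0.315]],
  [[0.221, -0.588, 0.064], [0.113, 0, -0.315]],
  [[0.221, -0.588, 0.064], [0.113, 0, -0.315]],
])

```text
clock: 12.15
tcp_pos: [0.6, -0.1223, 0.2504]
orientation: [-2.546, -1.464, -0.447]
contact_force: [1.0, -0.5, -1.1]
grip_width: 0.0676
gripper_force: 46.7
```

```bash
python3 - <<'E'
import s
from plan import *
check([("c",[.68,.0285,.2],Rt(130,20,-1)),("set",[.68,.0285,.102],Rt(130,20,-1))])
E
```

```text
t 12.15 j [-0.07  0.37  0.43  1.81 -0.59  1.    0.13] p [ 0.6    -0.1223  0.2504] F [ 1.  -0.5 -1.1] w 0.0676 gf 46.7
[[0.47, 0.86, 0.17], [0.81, -0.5, 0.29], [0.34, 0.0, -0.94]]
c margin 0.59 err 0.0 [-0.06, 0.68, 0.13, 1.39, -0.35, 1.33, 0.88]
set margin 0.76 err 0.0 [-0.05, 0.77, 0.11, 1.48, -0.36, 1.16, 0.93]
c target [0.68   0.0285 0.2   ] row ([0.5731, -0.0274, 0.4214], [0.2668, 0.0021, -0.7331])
set target [0.68   0.0285 0.102 ] row ([0.4399, -0.0281, 0.7901], [0.2668, 0.0021, -0.7331])
```

servo_tool([
  [[0.573, -0.027, 0.421], [0.267, 0.002, -0.733]],
  [[0.573, -0.027, 0.421], [0.267, 0.002, -0.733]],
  [[0.573, -0.027, 0.421], [0.267, 0.002, -0.733]],
  [[0.573, -0.027, 0.421], [0.267, 0.002, -0.733]],
  [[0.573, -0.027, 0.421], [0.267, 0.002, -0.733]],
  [[0.573, -0.027, 0.421], [0.267, 0.002, -0.733]],
  [[0.573, -0.027, 0.421], [0.267, 0.002, -0.733]],
  [[0.573, -0.027, 0.421], [0.267, 0.002, -0.733]],
  [[0.573, -0.027, 0.421], [0.267, 0.002, -0.733]],
  [[0.573, -0.027, 0.421], [0.267, 0.002, -0.733]],
  [[0.573, -0.027, 0.421], [0.267, 0.002, -0.733]],
  [[0.573, -0.027, 0.421], [0.267, 0.002, -0.733]],
])

```text
clock: 13.35
tcp_pos: [0.6794, 0.03, 0.2006]
orientation: [-1.189, -2.554, -0.21]
contact_force: [-0.4, -0.4, -1.1]
grip_width: 0.0677
gripper_force: 46.7
```

```bash
python3 - <<'E'
import s
from plan import *
from cup import cupfit
for c in ("scene","side"): print(cupfit(c,[.68,.0285],.102))
check([("set",[.68,.0285,.1025],Rt(130,20,-1))])
E
```

```text
t 13.35 j [-0.11  0.66  0.15  1.42 -0.36  1.32  0.85] p [0.6794 0.03   0.2006] F [-0.4 -0.4 -1.1] w 0.0677 gf 46.7
[[-0.6, 0.77, -0.22], [0.72, 0.64, 0.26], [0.34, 0.0, -0.94]]
(array([0.6799, 0.0307]), 688, array([0.1037, 0.2443]))
(array([0.6786, 0.0308]), 630, array([0.1049, 0.2361]))
set margin 0.76 err 0.0 [-0.06, 0.77, 0.12, 1.48, -0.37, 1.16, 0.94]
set target [0.68   0.0285 0.1025] row ([-0.141, -0.0032, 0.3667], [-0.0003, -0.0002, 0.0016])
```

servo_tool([
  [[-0.04, -0.003, 0.1], [0, 0, 0]],
  [[-0.08, -0.003, 0.2], [0, 0, 0]],
  [[-0.11, -0.003, 0.28], [0, 0, 0]],
  [[-0.127, -0.003, 0.33], [0, 0, 0]],
  [[-0.134, -0.003, 0.35], [0, 0, 0]],
  [[-0.141, -0.003, 0.367], [0, 0, 0]],
  [[-0.141, -0.003, 0.367], [0, 0, 0]],
  [[-0.141, -0.003, 0.367], [0, 0, 0]],
])

```text
clock: 14.25
tcp_pos: [0.6809, 0.0291, 0.1037]
orientation: [-1.185, -2.557, -0.212]
contact_force: [-1.6, 0.1, 3.6]
grip_width: 0.0679
gripper_force: 46.8
```

servo_tool([
  [[-0.002, 0, 0.004], [0, 0, 0]],
  [[-0.004, 0, 0.008], [0, 0, 0]],
  [[-0.004, 0, 0.008], [0, 0, 0]],
])

```text
clock: 14.55
tcp_pos: [0.6808, 0.0295, 0.1035]
orientation: [-1.184, -2.556, -0.213]
contact_force: [-6.0, 0.2, 15.0]
grip_width: 0.0679
gripper_force: 47.0
```

servo_tool([
  [[0.002, 0, -0.004], [0, 0, 0]],
  [[0.002, 0, -0.004], [0, 0, 0]],
  [[0.002, 0, -0.004], [0, 0, 0]],
  [[0.002, 0, -0.004], [0, 0, 0]],
  [[0.002, 0, -0.004], [0, 0, 0]],
  [[0.002, 0, -0.004], [0, 0, 0]],
  [[0.002, 0, -0.004], [0, 0, 0]],
], claw=0)

```text
clock: 15.25
tcp_pos: [0.6802, 0.0289, 0.101]
orientation: [-1.185, -2.556, -0.21]
contact_force: [0.4, 0.2, 0.5]
grip_width: 0.0856
gripper_force: 0.0
```

servo_tool([
  [[0, 0, -0.08], [0, 0, 0]],
  [[0, 0, -0.18], [0, 0, 0]],
  [[0, 0, -0.3], [0, 0, 0]],
  [[0, 0, -0.44], [0, 0, 0]],
  [[0, 0, -0.6], [0, 0, 0]],
  [[0, 0, -0.6], [0, 0, 0]],
  [[0, 0, -0.6], [0, 0, 0]],
])

```text
clock: 15.95
tcp_pos: [0.714, -0.0109, 0.243]
orientation: [-1.186, -2.557, -0.211]
contact_force: [-0.3, 0.7, -0.9]
grip_width: 0.0855
gripper_force: 0.0
```

```bash
python3 - <<'E'
import s
from meas import *
from cup import cupfit
for c in ("scene","side"): print(cupfit(c,[.68,.0285],.004))
for o in dice(): print(o)
E
```

```text
t 15.95 j [-0.06  0.69  0.17  1.27 -0.35  1.45  0.87] p [ 0.714  -0.0109  0.243 ] F [-0.3  0.7 -0.9] w 0.0855 gf 0.0
[[-0.61, 0.76, -0.22], [0.72, 0.65, 0.26], [0.34, 0.0, -0.94]]
(array([0.6804, 0.0319]), 760, array([0.0043, 0.1365]))
(array([0.6796, 0.0311]), 552, array([0.0062, 0.1394]))
('scene', 0.442, -0.0387, np.float64(0.0236), 27, 24, 0, 77)
('scene', 0.535, -0.0982, np.float64(0.0232), 27, 23, 42, 79)
('scene', 0.4553, 0.0724, np.float64(0.0232), 61, 27, 70, 170)
('scene', 0.5163, -0.0011, np.float64(0.0233), 24, 23, 54, 83)
('scene', 0.6946, 0.0458, np.float64(0.0238), 22, 58, 45, 71)
('side', 0.5319, -0.0974, np.float64(0.0238), 25, 30, 33, 73)
('side', 0.4414, -0.0392, np.float64(0.0247), 30, 23, 90, 85)
('side', 0.5145, 0.0002, np.float64(0.024), 25, 25, 52, 82)
('side', 0.6724, 0.0512, np.float64(0.0238), 56, 18, 20, 68)
('side', 0.4534, 0.0713, np.float64(0.0243), 60, 27, 71, 178)
```

```bash
python3 - <<'E'
from plan import *
check([("up",[.60,-.02,.30],Rt(110,5,-1)),("look",[.49,-.02,.28],Rt(90,0,-1))])
E
```

```text
up margin 0.71 err 0.0 [-0.23, 0.37, 0.3, 1.63, -0.2, 1.2, 0.48]
look margin 0.52 err 0.0 [-0.37, 0.18, 0.33, 1.9, -0.07, 1.07, -0.01]
up target [ 0.6  -0.02  0.3 ] row ([0.3257, -0.3703, -0.1336], [-0.05, -0.1665, 0.2203])
look target [ 0.49 -0.02  0.28] row ([0.565, -0.7058, 0.0399], [-0.0795, -0.2143, 0.4427])
```

servo_tool([
  [[0.326, -0.37, -0.134], [-0.05, -0.166, 0.22]],
  [[0.326, -0.37, -0.134], [-0.05, -0.166, 0.22]],
  [[0.326, -0.37, -0.134], [-0.05, -0.166, 0.22]],
  [[0.565, -0.706, 0.04], [-0.08, -0.214, 0.443]],
  [[0.565, -0.706, 0.04], [-0.08, -0.214, 0.443]],
  [[0.565, -0.706, 0.04], [-0.08, -0.214, 0.443]],
  [[0.565, -0.706, 0.04], [-0.08, -0.214, 0.443]],
  [[0.565, -0.706, 0.04], [-0.08, -0.214, 0.443]],
  [[0.565, -0.706, 0.04], [-0.08, -0.214, 0.443]],
  [[0.565, -0.706, 0.04], [-0.08, -0.214, 0.443]],
  [[0.565, -0.706, 0.04], [-0.08, -0.214, 0.443]],
])

```text
clock: 17.25
tcp_pos: [0.4914, -0.0208, 0.2808]
orientation: [2.222, 2.218, 0.003]
contact_force: [-0.4, 0.8, 1.0]
grip_width: 0.0851
gripper_force: 0.0
```

```bash
python3 - <<'E'
import s
from meas import *
for o in dice(("wrist",)): print(o)
p,d,m,E=grab("wrist","w3.png")
for w in r.mark_of("wrist","die1"): print(np.round(w["uv"]),round(w["confidence"],2),onz(w["uv"],.012,m,E).round(4))
E
```

```text
t 17.25 j [-0.4   0.14  0.35  1.97 -0.05  1.04 -0.03] p [ 0.4914 -0.0208  0.2808] F [-0.4  0.8  1. ] w 0.0851 gf 0.0
[[0.0, 1.0, 0.0], [1.0, -0.0, -0.0], [-0.0, 0.0, -1.0]]
('wrist', 0.4593, 0.0866, np.float64(0.0238), 24, 25, 50, 651)
('wrist', 0.449, 0.0563, np.float64(0.0237), 24, 24, 86, 602)
('wrist', 0.6589, 0.0344, np.float64(0.024), 57, 20, 84, 244)
('wrist', 0.5146, -0.0003, np.float64(0.0235), 24, 24, 52, 526)
('wrist', 0.4418, -0.0376, np.float64(0.0235), 24, 24, 2, 494)
('wrist', 0.5329, -0.0973, np.float64(0.0233), 25, 24, 38, 440)
('wrist', 0.49, -0.1977, np.float64(0.0246), 4, 27, 90, 129)
[273. 208.] 0.92 [ 0.4424 -0.0376  0.012 ]
[282.  89.] 0.79 [0.4557 0.0841 0.012 ]
[351. 258.] 0.79 [ 0.5298 -0.0977  0.012 ]
[339. 174.] 0.74 [ 0.5144 -0.001   0.012 ]
[275. 116.] 0.63 [0.4476 0.0578 0.012 ]
```

View pics/w3.png

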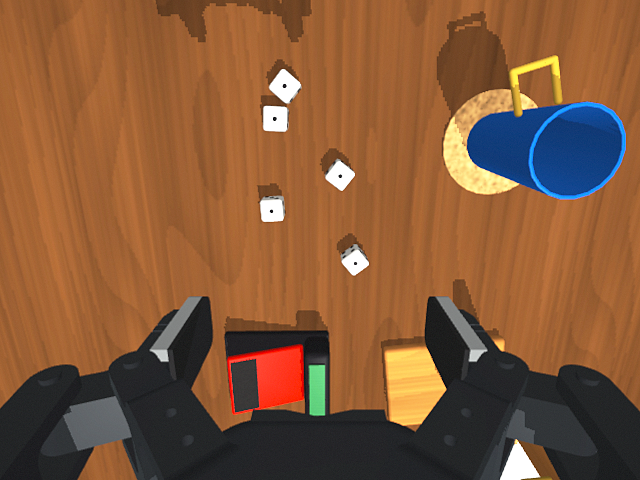

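The wrist view shows all five dice: A (284,85), B (275,118), C (340,175), D (272,209) and E (355,262). A was knocked next to B. The cup stands on the coaster with its loop at (537,82). I'll plan the dice picks now.

```bash
cat > dp.py <<'E'
from plan import *
import sys
DI={"D":(.4418,-.0376,92),"C":(.5146,-.0003,52),"E":(.5329,-.0973,38),"B":(.449,.0563,86),"A":(.4593,.0866,50)}
CUP=(.680,.0312); 
def down(h): return Rt(h,0,-1)
def rel(x0,M0,x,M): return [np.round(M0.T@(np.array(x)-x0)/.25,3).tolist(), np.round(R.from_matrix(M0.T@M).as_rotvec()/(np.pi/2),3).tolist()]
def fetch(n,x0,M0,up=None):
    x,y,h=DI[n]; M=down(h)
    if up is not None: print(" up",rel(x0,M0,up,M0))
    print(n,"hover",rel(x0,M0,[x,y,.1],M),"grasp",rel(x0,M0,[x,y,.022],M)); return np.array([x,y,.022]),M
def carry(n,hd):
    x,y,h=DI[n]; M0=down(h); x0=np.array([x,y,.022]); M=down(hd)
    print(n,"up",rel(x0,M0,[x,y,.12],M0),"up2",rel(x0,M0,[.7*x+.3*CUP[0],.7*y+.3*CUP[1],.19],M0),"over",rel(x0,M0,[*CUP,.19],M),"rel",rel(x0,M0,[*CUP,.163],M)); return np.array([*CUP,.163]),M
if __name__=="__main__":
    t=T(); x,M=t[:3,3],t[:3,:3]
    seq=[]
    for i,n in enumerate("DCEBA"):
        x,M=fetch(n,x,M,None if i==0 else [*CUP,.195]); seq.append((n,x,M)); x,M=carry(n,90 if n in "DB" else 60); seq.append((n+"r",x,M))
    check(seq)
E
python3 dp.py
```

```text
D hover [[-0.068, -0.199, 0.723], [0.002, 0.0, -0.023]] grasp [[-0.068, -0.2, 1.035], [0.002, 0.0, -0.023]]
D up [[0.0, 0.0, -0.392], [0.0, 0.0, 0.0]] up2 [[0.073, 0.289, -0.672], [0.0, 0.0, 0.0]] over [[0.242, 0.962, -0.672], [0.0, 0.0, 0.022]] rel [[0.242, 0.962, -0.564], [0.0, 0.0, 0.022]]
 up [[0.0, 0.0, -0.128], [0.0, 0.0, 0.0]]
C hover [[-0.126, -0.662, 0.252], [0.0, 0.0, 0.422]] grasp [[-0.126, -0.662, 0.564], [0.0, 0.0, 0.422]]
C up [[0.0, 0.0, -0.392], [0.0, 0.0, 0.0]] up2 [[0.152, 0.133, -0.672], [0.0, 0.0, 0.0]] over [[0.507, 0.444, -0.672], [0.0, 0.0, -0.089]] rel [[0.507, 0.444, -0.564], [0.0, 0.0, -0.089]]
 up [[0.0, 0.0, -0.128], [0.0, 0.0, 0.0]]
E hover [[-0.739, -0.253, 0.252], [0.0, 0.0, 0.244]] grasp [[-0.739, -0.253, 0.564], [0.0, 0.0, 0.244]]
E up [[0.0, 0.0, -0.392], [0.0, 0.0, 0.0]] up2 [[0.234, -0.013, -0.672], [0.0, 0.0, 0.0]] over [[0.78, -0.043, -0.672], [0.0, 0.0, -0.244]] rel [[0.78, -0.043, -0.564], [0.0, 0.0, -0.244]]
 up [[0.0, 0.0, -0.128], [0.0, 0.0, 0.0]]
B hover [[-0.375, -0.85, 0.252], [0.0, 0.0, -0.289]] grasp [[-0.375, -0.85, 0.564], [0.0, 0.0, 
[... 1427 characters left out ...]
e-02] row ([0.0817, 0.0914, 1.0354], [0.0018, -0.0006, 0.4213])
Cr target [0.68   0.0312 0.163 ] row ([0.2087, 0.7544, 0.4733], [0.0018, -0.0005, 0.3324])
E target [ 0.5329 -0.0973  0.022 ] row ([-0.3062, 0.1652, 1.0356], [0.0017, -0.0009, 0.5768])
Er target [0.68   0.0312 0.163 ] row ([0.2087, 0.7544, 0.4733], [0.0018, -0.0005, 0.3324])
B target [0.449  0.0563 0.022 ] row ([0.3077, -0.1714, 1.0346], [0.0019, -0.0001, 0.0435])
Br target [0.68   0.0312 0.163 ] row ([0.2087, 0.7544, 0.4733], [0.0019, -0.0, -0.001])
A target [0.4593 0.0866 0.022 ] row ([0.4289, -0.1304, 1.0347], [0.0018, -0.0007, 0.4435])
Ar target [0.68   0.0312 0.163 ] row ([0.2087, 0.7544, 0.4733], [0.0018, -0.0005, 0.3324])
```

servo_tool([
  [[-0.068, -0.199, 0.3], [0.002, 0, -0.023]],
  [[-0.068, -0.199, 0.5], [0.002, 0, -0.023]],
  [[-0.068, -0.199, 0.72], [0.002, 0, -0.023]],
  [[-0.068, -0.199, 0.72], [0.002, 0, -0.023]],
  [[-0.068, -0.199, 0.72], [0.002, 0, -0.023]],
  [[-0.068, -0.2, 0.82], [0.002, 0, -0.023]],
  [[-0.068, -0.2, 0.92], [0.002, 0, -0.023]],
  [[-0.068, -0.2, 1], [0.002, 0, -0.023]],
  [[-0.068, -0.2, 1], [0.002, 0, -0.023]],
  [[-0.068, -0.2, 1], [0.002, 0, -0.023]],
], claw=0.35)

```text
clock: 18.4
tcp_pos: [0.4429, -0.0374, 0.0322]
orientation: [2.182, 2.259, 0.003]
contact_force: [0.4, -0.5, 0.7]
grip_width: 0.0554
gripper_force: 0.0
```

servo_tool([
  [[0, 0, 0.035], [0, 0, 0]],
  [[0, 0, 0.035], [0, 0, 0]],
])

```text
clock: 18.6
tcp_pos: [0.4421, -0.0372, 0.0224]
orientation: [2.182, 2.26, 0.002]
contact_force: [-0.5, -0.6, -0.8]
grip_width: 0.0558
gripper_force: 0.0
```

servo_tool([
  [[0, 0, 0], [0, 0, 0]],
  [[0, 0, 0], [0, 0, 0]],
  [[0, 0, 0], [0, 0, 0]],
  [[0, 0, 0], [0, 0, 0]],
  [[0, 0, 0], [0, 0, 0]],
  [[0, 0, -0.1], [0, 0, 0]],
  [[0, 0, -0.25], [0, 0, 0]],
  [[0, 0, -0.392], [0, 0, 0]],
], claw=1, squeeze=25)

```text
clock: 19.4
tcp_pos: [0.4409, -0.0376, 0.1209]
orientation: [-2.182, -2.259, 0.002]
contact_force: [0.7, 0.2, 0.0]
grip_width: 0.0232
gripper_force: 24.9
```

servo_tool([
  [[0.04, 0.14, -0.14], [0, 0, 0]],
  [[0.073, 0.289, -0.28], [0, 0, 0]],
  [[0.12, 0.47, -0.28], [0, 0, 0.01]],
  [[0.17, 0.66, -0.28], [0, 0, 0.022]],
  [[0.21, 0.83, -0.28], [0, 0, 0.022]],
  [[0.242, 0.962, -0.28], [0, 0, 0.022]],
  [[0.242, 0.962, -0.28], [0, 0, 0.022]],
  [[0.242, 0.962, -0.22], [0, 0, 0.022]],
  [[0.242, 0.962, -0.172], [0, 0, 0.022]],
  [[0.242, 0.962, -0.172], [0, 0, 0.022]],
  [[0.242, 0.962, -0.172], [0, 0, 0.022]],
])

```text
clock: 20.5
tcp_pos: [0.6785, 0.0309, 0.1625]
orientation: [-2.221, -2.22, 0.002]
contact_force: [0.3, 1.1, 0.1]
grip_width: 0.0235
gripper_force: 24.9
```

servo_tool([
  [[0, 0, 0], [0, 0, 0]],
  [[0, 0, 0], [0, 0, 0]],
  [[0, 0, 0], [0, 0, 0]],
  [[0, 0, 0], [0, 0, 0]],
  [[0, 0, -0.128], [0, 0, 0]],
], claw=0.35)

```text
clock: 21.0
tcp_pos: [0.6769, 0.0317, 0.1911]
orientation: [-2.217, -2.218, 0.01]
contact_force: [0.3, 0.3, -0.4]
grip_width: 0.0556
gripper_force: 0.0
```

```bash
cat > chk.py <<'E'
import s
from meas import *
from cup import cupfit
def incup(c):
    p,d,m,E=grab(c); P=cloud(d,m,E); q=p.astype(int); x,y,z=np.moveaxis(P,-1,0)
    W=(d>0)&(np.hypot(x-.68,y-.031)<.033)&(z>.0)&(z<.12)&(q.min(-1)>110)
    return int(W.sum())
for c in ("scene","side"): print(c,"white px in cup",incup(c))
print(cupfit("scene",[.68,.031],.004),cupfit("side",[.68,.031],.004))
for o in dice(box=(.35,.64,-.2,.15)): print(o)
E
python3 chk.py
```

```text
t 21.0 j [-0.38  0.56  0.34  1.62 -0.21  1.01  0.03] p [0.6769 0.0317 0.1911] F [ 0.3  0.3 -0.4] w 0.0556 gf 0.0
[[-0.0, 1.0, -0.01], [1.0, 0.0, -0.0], [-0.0, -0.01, -1.0]]
scene white px in cup 97
side white px in cup 54
(array([0.6804, 0.0318]), 763, array([0.0048, 0.5836])) (array([0.6794, 0.031 ]), 546, array([0.0075, 0.1384]))
('scene', 0.4553, 0.0715, np.float64(0.0231), 60, 27, 70, 173)
('scene', 0.5156, -0.0011, np.float64(0.0232), 27, 24, 48, 87)
('side', 0.5339, -0.0981, np.float64(0.0235), 25, 27, 34, 76)
('side', 0.5136, -0.0011, np.float64(0.0244), 24, 26, 56, 83)
('side', 0.4525, 0.0713, np.float64(0.024), 60, 29, 67, 179)
```

servo_tool([
  [[-0.03, -0.2, 0.04], [0, 0, 0.095]],
  [[-0.06, -0.38, 0.15], [0, 0, 0.19]],
  [[-0.1, -0.54, 0.28], [0, 0, 0.285]],
  [[-0.126, -0.662, 0.38], [0, 0, 0.422]],
  [[-0.126, -0.662, 0.38], [0, 0, 0.422]],
  [[-0.126, -0.662, 0.38], [0, 0, 0.422]],
  [[-0.126, -0.662, 0.48], [0, 0, 0.422]],
  [[-0.126, -0.662, 0.58], [0, 0, 0.422]],
  [[-0.126, -0.662, 0.66], [0, 0, 0.422]],
  [[-0.126, -0.662, 0.692], [0, 0, 0.422]],
  [[-0.126, -0.662, 0.692], [0, 0, 0.422]],
  [[-0.126, -0.662, 0.692], [0, 0, 0.422]],
])

```text
clock: 22.5
tcp_pos: [0.5153, -0.0001, 0.0227]
orientation: [2.822, 1.379, 0.002]
contact_force: [0.5, -0.2, -0.4]
grip_width: 0.0557
gripper_force: 0.0
```

servo_tool([
  [[0, 0, 0], [0, 0, 0]],
  [[0, 0, 0], [0, 0, 0]],
  [[0, 0, 0], [0, 0, 0]],
  [[0, 0, 0], [0, 0, 0]],
  [[0, 0, 0], [0, 0, 0]],
  [[0, 0, -0.1], [0, 0, 0]],
  [[0, 0, -0.25], [0, 0, 0]],
  [[0, 0, -0.392], [0, 0, 0]],
  [[0.07, 0.06, -0.53], [0, 0, 0]],
  [[0.152, 0.133, -0.672], [0, 0, 0]],
  [[0.27, 0.24, -0.672], [0, 0, 0]],
  [[0.39, 0.34, -0.672], [0, 0, -0.089]],
  [[0.507, 0.444, -0.672], [0, 0, -0.089]],
  [[0.507, 0.444, -0.672], [0, 0, -0.089]],
  [[0.507, 0.444, -0.62], [0, 0, -0.089]],
  [[0.507, 0.444, -0.564], [0, 0, -0.089]],
  [[0.507, 0.444, -0.564], [0, 0, -0.089]],
  [[0.507, 0.444, -0.564], [0, 0, -0.089]],
], claw=1)

```text
clock: 24.3
tcp_pos: [0.6785, 0.0313, 0.1623]
orientation: [-2.72, -1.571, 0.003]
contact_force: [0.5, 0.1, 0.1]
grip_width: 0.0237
gripper_force: 24.8
```

servo_tool([
  [[0, 0, 0], [0, 0, 0]],
  [[0, 0, 0], [0, 0, 0]],
  [[0, 0, 0], [0, 0, 0]],
  [[0, 0, 0], [0, 0, 0]],
  [[0, 0, -0.128], [0, 0, 0]],
  [[-0.1, -0.03, -0.128], [0, 0, 0.05]],
  [[-0.28, -0.1, -0.1], [0, 0, 0.12]],
  [[-0.45, -0.16, 0], [0, 0, 0.2]],
  [[-0.6, -0.21, 0.12], [0, 0, 0.244]],
  [[-0.739, -0.253, 0.252], [0, 0, 0.244]],
  [[-0.739, -0.253, 0.252], [0, 0, 0.244]],
  [[-0.739, -0.253, 0.252], [0, 0, 0.244]],
  [[-0.739, -0.253, 0.35], [0, 0, 0.244]],
  [[-0.739, -0.253, 0.45], [0, 0, 0.244]],
  [[-0.739, -0.253, 0.53], [0, 0, 0.244]],
  [[-0.739, -0.253, 0.564], [0, 0, 0.244]],
  [[-0.739, -0.253, 0.564], [0, 0, 0.244]],
  [[-0.739, -0.253, 0.564], [0, 0, 0.244]],
], claw=0.35)

```text
clock: 26.1
tcp_pos: [0.534, -0.0967, 0.023]
orientation: [2.969, 1.026, 0.003]
contact_force: [0.1, -0.2, 0.7]
grip_width: 0.0554
gripper_force: 0.0
```

servo_tool([
  [[0, 0, 0], [0, 0, 0]],
  [[0, 0, 0], [0, 0, 0]],
  [[0, 0, 0], [0, 0, 0]],
  [[0, 0, 0], [0, 0, 0]],
  [[0, 0, 0], [0, 0, 0]],
  [[0, 0, -0.1], [0, 0, 0]],
  [[0, 0, -0.25], [0, 0, 0]],
  [[0, 0, -0.392], [0, 0, 0]],
  [[0.12, -0.006, -0.53], [0, 0, 0]],
  [[0.234, -0.013, -0.672], [0, 0, 0]],
  [[0.4, -0.02, -0.672], [0, 0, -0.08]],
  [[0.56, -0.03, -0.672], [0, 0, -0.16]],
  [[0.7, -0.04, -0.672], [0, 0, -0.244]],
  [[0.78, -0.043, -0.672], [0, 0, -0.244]],
  [[0.78, -0.043, -0.672], [0, 0, -0.244]],
  [[0.78, -0.043, -0.62], [0, 0, -0.244]],
  [[0.78, -0.043, -0.564], [0, 0, -0.244]],
  [[0.78, -0.043, -0.564], [0, 0, -0.244]],
  [[0.78, -0.043, -0.564], [0, 0, -0.244]],
], claw=1)

```text
clock: 28.0
tcp_pos: [0.6786, 0.031, 0.1622]
orientation: [-2.72, -1.57, 0.003]
contact_force: [0.3, 0.4, 0.1]
grip_width: 0.0232
gripper_force: 24.7
```

```bash
python3 chk.py
```

```text
t 28.0 j [-0.46  0.61  0.48  1.64 -0.33  0.97 -0.39] p [0.6786 0.031  0.1622] F [0.3 0.4 0.1] w 0.0232 gf 24.7
[[0.5, 0.87, -0.0], [0.87, -0.5, -0.0], [-0.0, -0.0, -1.0]]
scene white px in cup 96
side white px in cup 52
(array([0.6801, 0.0316]), 674, array([0.0044, 0.1513])) (array([0.6795, 0.0309]), 517, array([0.0064, 0.1397]))
('scene', 0.4554, 0.0711, np.float64(0.0228), 59, 28, 68, 178)
('side', 0.4481, 0.055, np.float64(0.0234), 27, 24, 88, 89)
('side', 0.4595, 0.0858, np.float64(0.0241), 25, 26, 51, 93)
```

servo_tool([
  [[0, 0, 0], [0, 0, 0]],
  [[0, 0, 0], [0, 0, 0]],
  [[0, 0, 0], [0, 0, 0]],
  [[0, 0, 0], [0, 0, 0]],
  [[0, 0, -0.128], [0, 0, 0]],
  [[-0.05, -0.12, -0.128], [0, 0, -0.05]],
  [[-0.12, -0.28, -0.1], [0, 0, -0.12]],
  [[-0.2, -0.45, 0], [0, 0, -0.2]],
  [[-0.27, -0.62, 0.1], [0, 0, -0.289]],
  [[-0.33, -0.76, 0.2], [0, 0, -0.289]],
  [[-0.375, -0.85, 0.252], [0, 0, -0.289]],
  [[-0.375, -0.85, 0.252], [0, 0, -0.289]],
  [[-0.375, -0.85, 0.252], [0, 0, -0.289]],
  [[-0.375, -0.85, 0.35], [0, 0, -0.289]],
  [[-0.375, -0.85, 0.45], [0, 0, -0.289]],
  [[-0.375, -0.85, 0.53], [0, 0, -0.289]],
  [[-0.375, -0.85, 0.564], [0, 0, -0.289]],
  [[-0.375, -0.85, 0.564], [0, 0, -0.289]],
  [[-0.375, -0.85, 0.564], [0, 0, -0.289]],
], claw=0.35)

```text
clock: 30.2
tcp_pos: [0.4499, 0.0567, 0.0227]
orientation: [2.296, 2.143, 0.002]
contact_force: [-0.1, -0.3, -0.0]
grip_width: 0.0557
gripper_force: 0.0
```

servo_tool([
  [[0, 0, 0], [0, 0, 0]],
  [[0, 0, 0], [0, 0, 0]],
  [[0, 0, 0], [0, 0, 0]],
  [[0, 0, 0], [0, 0, 0]],
  [[0, 0, 0], [0, 0, 0]],
  [[0, 0, -0.1], [0, 0, 0]],
  [[0, 0, -0.25], [0, 0, 0]],
  [[0, 0, -0.392], [0, 0, 0]],
  [[-0.005, 0.14, -0.53], [0, 0, 0]],
  [[-0.011, 0.279, -0.672], [0, 0, 0]],
  [[-0.02, 0.45, -0.672], [0, 0, -0.044]],
  [[-0.03, 0.63, -0.672], [0, 0, -0.044]],
  [[-0.036, 0.8, -0.672], [0, 0, -0.044]],
  [[-0.036, 0.929, -0.672], [0, 0, -0.044]],
  [[-0.036, 0.929, -0.672], [0, 0, -0.044]],
  [[-0.036, 0.929, -0.62], [0, 0, -0.044]],
  [[-0.036, 0.929, -0.564], [0, 0, -0.044]],
  [[-0.036, 0.929, -0.564], [0, 0, -0.044]],
  [[-0.036, 0.929, -0.564], [0, 0, -0.044]],
], claw=1)

```text
clock: 32.1
tcp_pos: [0.6785, 0.032, 0.1623]
orientation: [-2.22, -2.221, 0.002]
contact_force: [1.9, 0.0, 0.4]
grip_width: 0.0235
gripper_force: 24.9
```

```bash
python3 chk.py
```

```text
t 32.1 j [-0.41  0.6   0.39  1.64 -0.27  0.96  0.08] p [0.6785 0.032  0.1623] F [1.9 0.  0.4] w 0.0235 gf 24.9
[[-0.0, 1.0, -0.0], [1.0, 0.0, 0.0], [0.0, -0.0, -1.0]]
scene white px in cup 120
side white px in cup 50
(array([0.6803, 0.0314]), 636, array([0.0047, 0.1366])) (array([0.6796, 0.031 ]), 515, array([0.0053, 0.1385]))
('scene', 0.4607, 0.0857, np.float64(0.0236), 25, 24, 47, 89)
('side', 0.4591, 0.0862, np.float64(0.0232), 26, 27, 56, 94)
```

servo_tool([
  [[0, 0, 0], [0, 0, 0]],
  [[0, 0, 0], [0, 0, 0]],
  [[0, 0, 0], [0, 0, 0]],
  [[0, 0, 0], [0, 0, 0]],
  [[0, 0, -0.128], [0, 0, 0]],
  [[0.03, -0.12, -0.128], [0, 0, 0.06]],
  [[0.07, -0.28, -0.1], [0, 0, 0.15]],
  [[0.11, -0.45, 0], [0, 0, 0.24]],
  [[0.16, -0.62, 0.1], [0, 0, 0.33]],
  [[0.2, -0.78, 0.2], [0, 0, 0.42]],
  [[0.222, -0.883, 0.252], [0, 0, 0.444]],
  [[0.222, -0.883, 0.252], [0, 0, 0.444]],
  [[0.222, -0.883, 0.252], [0, 0, 0.444]],
  [[0.222, -0.883, 0.35], [0, 0, 0.444]],
  [[0.222, -0.883, 0.45], [0, 0, 0.444]],
  [[0.222, -0.883, 0.53], [0, 0, 0.444]],
  [[0.222, -0.883, 0.564], [0, 0, 0.444]],
  [[0.222, -0.883, 0.564], [0, 0, 0.444]],
  [[0.222, -0.883, 0.564], [0, 0, 0.444]],
], claw=0.35)

```text
clock: 34.3
tcp_pos: [0.4602, 0.087, 0.0228]
orientation: [2.847, 1.328, 0.003]
contact_force: [-0.6, 0.4, 0.3]
grip_width: 0.0557
gripper_force: 0.0
```

servo_tool([
  [[0, 0, 0], [0, 0, 0]],
  [[0, 0, 0], [0, 0, 0]],
  [[0, 0, 0], [0, 0, 0]],
  [[0, 0, 0], [0, 0, 0]],
  [[0, 0, 0], [0, 0, 0]],
  [[0, 0, -0.1], [0, 0, 0]],
  [[0, 0, -0.25], [0, 0, 0]],
  [[0, 0, -0.392], [0, 0, 0]],
  [[0.06, 0.12, -0.53], [0, 0, 0]],
  [[0.119, 0.246, -0.672], [0, 0, 0]],
  [[0.2, 0.4, -0.672], [0, 0, -0.04]],
  [[0.27, 0.56, -0.672], [0, 0, -0.111]],
  [[0.34, 0.7, -0.672], [0, 0, -0.111]],
  [[0.398, 0.819, -0.672], [0, 0, -0.111]],
  [[0.398, 0.819, -0.672], [0, 0, -0.111]],
  [[0.398, 0.819, -0.62], [0, 0, -0.111]],
  [[0.398, 0.819, -0.564], [0, 0, -0.111]],
  [[0.398, 0.819, -0.564], [0, 0, -0.111]],
  [[0.398, 0.819, -0.564], [0, 0, -0.111]],
], claw=1)

```text
clock: 36.2
tcp_pos: [0.6786, 0.0326, 0.1623]
orientation: [-2.718, -1.572, 0.002]
contact_force: [0.7, 0.2, 0.9]
grip_width: 0.0234
gripper_force: 25.0
```

```bash
python3 chk.py; python3 - <<'E'
from plan import *
C=np.array([.68,.0312,.101]); M=Rt(-75,40,1)
check([("up",[.65,.08,.30],Rt(-90,5,1)),("pre",C-.11*M[:,2],M),("grasp",C,M)])
E
```

```text
t 36.2 j [-0.5   0.62  0.54  1.65 -0.37  0.98 -0.36] p [0.6786 0.0326 0.1623] F [0.7 0.2 0.9] w 0.0234 gf 25.0
[[0.5, 0.87, -0.0], [0.87, -0.5, 0.0], [-0.0, -0.0, -1.0]]
scene white px in cup 136
side white px in cup 71
(array([0.6801, 0.0313]), 627, array([0.0041, 0.1596])) (array([0.6796, 0.0308]), 487, array([0.0056, 0.1389]))
up margin 0.72 err 0.0 [-0.59, 0.48, 0.5, 1.53, -0.15, 1.2, -0.08]
pre margin 0.78 err 0.0 [-1.01, 0.77, 0.67, 1.66, 0.28, 1.0, -0.36]
grasp margin 0.61 err 0.0 [-0.9, 0.86, 0.65, 1.75, 0.31, 0.78, -0.38]
up target [0.65 0.08 0.3 ] row ([0.1068, -0.1993, -0.5457], [-0.014, -0.0547, -0.3326])
pre target [0.6617 0.0995 0.1853] row ([0.1974, -0.1979, -0.0867], [-0.1737, -0.4214, -0.4788])
grasp target [0.68   0.0312 0.101 ] row ([-0.003, 0.0017, 0.2503], [-0.1737, -0.4214, -0.4788])
```

servo_tool([
  [[0, 0, 0], [0, 0, 0]],
  [[0, 0, 0], [0, 0, 0]],
  [[0, 0, 0], [0, 0, 0]],
  [[0, 0, 0], [0, 0, 0]],
  [[0, 0, -0.15], [0, 0, 0]],
  [[0.02, -0.04, -0.3], [0, 0, 0]],
  [[0.06, -0.12, -0.45], [-0.005, -0.02, -0.1]],
  [[0.107, -0.2, -0.546], [-0.014, -0.055, -0.2]],
  [[0.107, -0.2, -0.546], [-0.014, -0.055, -0.333]],
  [[0.107, -0.2, -0.546], [-0.014, -0.055, -0.333]],
  [[0.107, -0.2, -0.546], [-0.014, -0.055, -0.333]],
  [[0.107, -0.2, -0.546], [-0.014, -0.055, -0.333]],
], claw=0.35)

```text
clock: 37.7
tcp_pos: [0.6497, 0.0797, 0.2994]
orientation: [2.18, 2.174, -0.097]
contact_force: [0.5, 0.2, 0.5]
grip_width: 0.0556
gripper_force: 0.0
```

```bash
python3 chk.py; python3 - <<'E'
from plan import *
from h import *
p,d,m,E=grab("wrist","w4.png")
P=cloud(d,m,E); x,y,z=np.moveaxis(P,-1,0); q=p.astype(int)
Y=(d>0)&(abs(z-.093)<.012)&(q[...,0]>q[...,2]+50)&(np.hypot(x-.68,y-.031)<.085)&(np.hypot(x-.68,y-.031)>.04)
S=P[Y]; print("loop",len(S),S.mean(0).round(4) if len(S) else "", np.degrees(np.arctan2(*(S.mean(0)[:2]-[.68,.031])[::-1])) if len(S) else "")
C=np.array([.68,.0312,.101]); M=Rt(-75,40,1)
check([("pre",C-.11*M[:,2],M)])
E
```

```text
t 37.7 j [-0.62  0.45  0.51  1.57 -0.13  1.2  -0.1 ] p [0.6497 0.0797 0.2994] F [0.5 0.2 0.5] w 0.0556 gf 0.0
[[0.0, 1.0, -0.0], [1.0, -0.0, -0.09], [-0.09, -0.0, -1.0]]
scene white px in cup 141
side white px in cup 59
(array([0.6802, 0.0319]), 710, array([0.0058, 0.6415])) (array([0.6796, 0.0312]), 537, array([0.0072, 0.1389]))
loop 676 [0.6636 0.0867 0.0941] 106.39255349788469
pre margin 0.78 err 0.0 [-1.01, 0.77, 0.67, 1.66, 0.28, 1.0, -0.36]
pre target [0.6617 0.0995 0.1853] row ([0.1181, 0.0479, 0.448], [-0.0655, -0.3862, -0.1562])
```

View pics/w4.png

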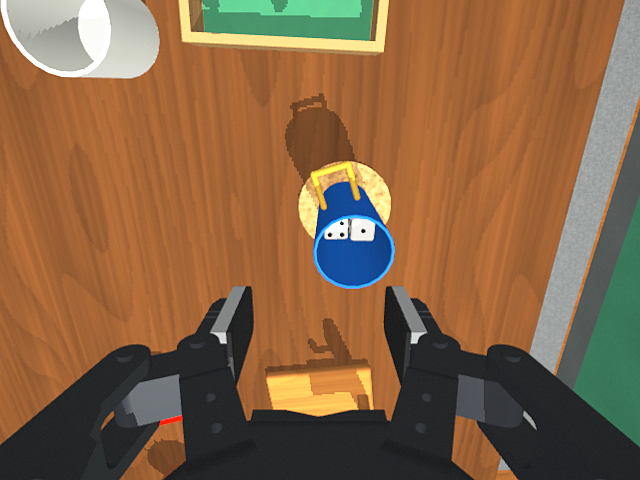

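servo_tool([
  [[0.118, 0.048, 0.1], [-0.066, -0.386, -0.156]],
  [[0.118, 0.048, 0.1], [-0.066, -0.386, -0.156]],
  [[0.118, 0.048, 0.2], [-0.066, -0.386, -0.156]],
  [[0.118, 0.048, 0.3], [-0.066, -0.386, -0.156]],
  [[0.118, 0.048, 0.4], [-0.066, -0.386, -0.156]],
  [[0.118, 0.048, 0.448], [-0.066, -0.386, -0.156]],
  [[0.118, 0.048, 0.448], [-0.066, -0.386, -0.156]],
  [[0.118, 0.048, 0.448], [-0.066, -0.386, -0.156]],
  [[0.118, 0.048, 0.448], [-0.066, -0.386, -0.156]],
], claw=0)

```text
clock: 38.95
tcp_pos: [0.6631, 0.0982, 0.1878]
orientation: [1.545, 2.005, -0.555]
contact_force: [-1.5, -0.7, 0.9]
grip_width: 0.0857
gripper_force: 0.0
```

```bash
python3 - <<'E'
import s
from plan import *
from cup import cupfit
a,n,z=cupfit("wrist",[.68,.031],.004); print(a,n,z)
C=np.array([.68,.0312,.101]); M=Rt(-75,40,1)
check([("mid",C-.05*M[:,2],M),("grasp",C,M)])
E
```

```text
t 38.95 j [-0.95  0.7   0.62  1.69  0.36  1.   -0.38] p [0.6631 0.0982 0.1878] F [-1.5 -0.7  0.9] w 0.0857 gf 0.0
[[-0.19, 0.97, 0.17], [0.74, 0.26, -0.62], [-0.64, 0.0, -0.77]]
[0.6802 0.032 ] 5868 [0.0065 0.1339]
mid margin 0.73 err 0.0 [-0.91, 0.79, 0.6, 1.71, 0.35, 0.9, -0.42]
grasp margin 0.64 err 0.0 [-0.86, 0.84, 0.59, 1.74, 0.37, 0.81, -0.43]
mid target [0.6717 0.0622 0.1393] row ([0.0097, -0.0043, 0.2437], [0.0016, -0.0011, -0.0028])
grasp target [0.68   0.0312 0.101 ] row ([0.0094, -0.0048, 0.4437], [0.0016, -0.0011, -0.0028])
```

servo_tool([
  [[0.009, -0.004, 0.1], [0, 0, -0.003]],
  [[0.009, -0.004, 0.2], [0, 0, -0.003]],
  [[0.009, -0.004, 0.28], [0, 0, -0.003]],
  [[0.009, -0.004, 0.35], [0, 0, -0.003]],
  [[0.009, -0.004, 0.41], [0, 0, -0.003]],
  [[0.009, -0.004, 0.444], [0, 0, -0.003]],
  [[0.009, -0.004, 0.444], [0, 0, -0.003]],
  [[0.009, -0.004, 0.444], [0, 0, -0.003]],
])

```text
clock: 39.8
tcp_pos: [0.6793, 0.0326, 0.0994]
orientation: [1.536, 2.012, -0.56]
contact_force: [0.3, 0.1, 0.1]
grip_width: 0.0855
gripper_force: 0.0
```

servo_tool([
  [[0, 0, 0], [0, 0, 0]],
  [[0, 0, 0], [0, 0, 0]],
  [[0, 0, 0], [0, 0, 0]],
  [[0, 0, 0], [0, 0, 0]],
  [[0, 0, 0], [0, 0, 0]],
  [[0, 0, 0], [0, 0, 0]],
  [[0, 0, 0], [0, 0, 0]],
], claw=1, squeeze=50)

```text
clock: 40.5
tcp_pos: [0.6796, 0.0329, 0.0998]
orientation: [1.535, 2.012, -0.559]
contact_force: [-0.5, 2.0, 6.9]
grip_width: 0.0662
gripper_force: 55.9
```

```bash
python3 - <<'E'
import s
from plan import *
M=T()[:3,:3]; x0=T()[:3,3]; TR=np.array([.6225,.285])
az=np.radians(-75); ax=np.array([-np.sin(az),np.cos(az),0])
seq=[("lift",x0+[0,0,.11],M)]
for t in (0,20,40,60,80,100,115):
    Q=R.from_rotvec(ax*np.radians(t)).as_matrix(); u=Q[:,2]; mz=.25-.14*min(1,t/100)
    seq.append((f"t{t}",np.array([*TR,mz])-.033*u,Q@M))
check(seq)
# steps relative to t0 pose
x,Mm=seq[1][1],seq[1][2]
for nm,p,m in seq[2:]: print(nm,np.round(Mm.T@(p-x)/.25,3).tolist(),np.round(R.from_matrix(Mm.T@m).as_rotvec()/(np.pi/2),3).tolist())
E
```

```text
t 40.5 j [-0.85  0.82  0.61  1.75  0.37  0.8  -0.39] p [0.6796 0.0329 0.0998] F [-0.5  2.   6.9] w 0.0662 gf 55.9
[[-0.2, 0.96, 0.17], [0.74, 0.26, -0.62], [-0.64, -0.0, -0.77]]
lift margin 0.76 err 0.0 [-0.9, 0.7, 0.64, 1.68, 0.36, 0.98, -0.32]
t0 margin 0.62 err 0.0 [-1.15, 0.81, 0.58, 1.43, 0.23, 1.3, -0.49]
t20 margin 0.81 err 0.0 [-0.99, 0.67, 0.47, 1.53, 0.05, 1.11, -0.35]
t40 margin 0.78 err 0.0 [-0.74, 0.59, 0.3, 1.62, -0.2, 0.95, -0.11]
t60 margin 0.7 err 0.0 [-0.44, 0.59, 0.08, 1.7, -0.52, 0.87, 0.24]
t80 margin 0.55 err 0.0 [-0.14, 0.69, -0.13, 1.74, -0.82, 0.91, 0.61]
t100 margin 0.38 err 0.0 [0.08, 0.87, -0.29, 1.72, -0.99, 1.04, 0.88]
t115 margin 0.32 err 0.0 [0.2, 1.01, -0.38, 1.68, -1.05, 1.19, 0.99]
lift target [0.6796 0.0329 0.2098] row ([-0.2827, -0.0002, -0.3372], [0.0, 0.0, 0.0])
t0 target [0.6225 0.285  0.217 ] row ([0.4904, 0.0457, -1.023], [0.0, 0.0, 0.0])
t20 target [0.6196 0.2959 0.191 ] row ([0.5918, 0.046, -0.9723], [-0.001, 0.2222, 0.0007])
t40 target [0.617  0.3055 0.1687] row ([0.6795, 0.0463, -0.9296], [-0.002, 0.4444, 0.0013])
t60 target [0.6151 0.3126 0.1495] row ([0.7515, 0.0465, -0.8896], [-0.0029, 0.6667, 0.002])
t80 target [0.6141 0.3164 0.1323] row ([0.8078, 0.0466, -0.8469], [-0.0039, 0.8889, 0.0026])
t100 target [0.6141 0.3164 0.1157] row ([0.8503, 0.0466, -0.7962], [-0.0049, 1.1111, 0.0033])
t115 target [0.6148 0.3139 0.1239] row ([0.8212, 0.0465, -0.8147], [-0.0056, 1.2778, 0.0038])
t20 [0.101, 0.0, 0.051] [-0.001, 0.222, 0.001]
t40 [0.189, 0.001, 0.093] [-0.002, 0.444, 0.001]
t60 [0.261, 0.001, 0.133] [-0.003, 0.667, 0.002]
t80 [0.317, 0.001, 0.176] [-0.004, 0.889, 0.003]
t100 [0.36, 0.001, 0.227] [-0.005, 1.111, 0.003]
t115 [0.331, 0.001, 0.208] [-0.006, 1.278, 0.004]
```

servo_tool([
  [[-0.03, 0, -0.036], [0, 0, 0]],
  [[-0.08, 0, -0.09], [0, 0, 0]],
  [[-0.14, 0, -0.16], [0, 0, 0]],
  [[-0.21, 0, -0.24], [0, 0, 0]],
  [[-0.283, 0, -0.337], [0, 0, 0]],
  [[-0.18, 0.01, -0.43], [0, 0, 0]],
  [[-0.06, 0.015, -0.53], [0, 0, 0]],
  [[0.06, 0.02, -0.64], [0, 0, 0]],
  [[0.18, 0.03, -0.75], [0, 0, 0]],
  [[0.3, 0.035, -0.85], [0, 0, 0]],
  [[0.4, 0.04, -0.94], [0, 0, 0]],
  [[0.48, 0.045, -1], [0, 0, 0]],
  [[0.48, 0.045, -1], [0, 0, 0]],
  [[0.48, 0.045, -1], [0, 0, 0]],
])

```text
clock: 41.9
tcp_pos: [0.6233, 0.2792, 0.2141]
orientation: [1.535, 2.013, -0.56]
contact_force: [0.2, -0.8, -2.0]
grip_width: 0.0662
gripper_force: 56.2
```

```bash
python3 - <<'E'
import s
from plan import *
from cup import cupfit
M=T()[:3,:3]; x0=T()[:3,3]; TR=np.array([.6225,.285])
print(cupfit("scene",x0[:2],x0[2]-.097),cupfit("side",x0[:2],x0[2]-.097))
az=np.radians(-75); ax=np.array([-np.sin(az),np.cos(az),0]); seq=[]
for t in (20,40,60,80,88,100,115):
    Q=R.from_rotvec(ax*np.radians(t)).as_matrix(); u=Q[:,2]; mz=.25-.14*min(1,t/80)
    seq.append((f"t{t}",np.array([*TR,mz])-.033*u,Q@M))
check(seq)
E
```

```text
t 41.9 j [-1.13  0.75  0.58  1.5   0.28  1.26 -0.48] p [0.6233 0.2792 0.2141] F [ 0.2 -0.8 -2. ] w 0.0662 gf 56.2
[[-0.2, 0.96, 0.17], [0.74, 0.26, -0.62], [-0.64, -0.0, -0.77]]
(array([0.6247, 0.2793]), 527, array([0.1219, 0.2678])) (array([0.6233, 0.2792]), 0, array([0.2374, 0.2528]))
t20 margin 0.82 err 0.0 [-0.97, 0.68, 0.44, 1.53, 0.07, 1.1, -0.37]
t40 margin 0.75 err 0.0 [-0.72, 0.6, 0.27, 1.64, -0.18, 0.92, -0.12]
t60 margin 0.66 err 0.0 [-0.4, 0.61, 0.03, 1.72, -0.5, 0.83, 0.23]
t80 margin 0.59 err 0.0 [-0.09, 0.72, -0.21, 1.75, -0.78, 0.85, 0.6]
t88 margin 0.51 err 0.0 [0.01, 0.78, -0.28, 1.74, -0.86, 0.91, 0.71]
t100 margin 0.43 err 0.0 [0.13, 0.88, -0.36, 1.72, -0.94, 1.01, 0.84]
t115 margin 0.37 err 0.0 [0.24, 1.02, -0.45, 1.68, -1.0, 1.15, 0.95]
t20 target [0.6196 0.2959 0.184 ] row ([0.1374, 0.0034, 0.043], [-0.002, 0.2228, -0.0015])
t40 target [0.617  0.3055 0.1547] row ([0.2431, 0.0037, 0.1071], [-0.0029, 0.4451, -0.0012])
t60 target [0.6151 0.3126 0.1285] row ([0.3332, 0.004, 0.1684], [-0.0037, 0.6673, -0.0009])
t80 target [0.6141 0.3164 0.1043] row ([0.4075, 0.0042, 0.2326], [-0.0045, 0.8895, -0.0006])
t88 target [0.614  0.3169 0.1088] row ([0.3972, 0.0041, 0.2173], [-0.0048, 0.9784, -0.0004])
t100 target [0.6141 0.3164 0.1157] row ([0.378, 0.0041, 0.1975], [-0.0053, 1.1117, -0.0002])
t115 target [0.6148 0.3139 0.1239] row ([0.3489, 0.004, 0.179], [-0.0058, 1.2784, 0.0001])
```

servo_tool([
  [[0.07, 0.002, 0.02], [0, 0.074, 0]],
  [[0.1, 0.003, 0.03], [0, 0.148, 0]],
  [[0.137, 0.003, 0.043], [-0.002, 0.223, -0.001]],
  [[0.172, 0.003, 0.064], [-0.002, 0.297, -0.001]],
  [[0.208, 0.004, 0.086], [-0.003, 0.371, -0.001]],
  [[0.243, 0.004, 0.107], [-0.003, 0.445, -0.001]],
  [[0.273, 0.004, 0.128], [-0.003, 0.519, -0.001]],
  [[0.303, 0.004, 0.148], [-0.003, 0.593, -0.001]],
  [[0.333, 0.004, 0.168], [-0.004, 0.667, -0.001]],
  [[0.358, 0.004, 0.19], [-0.004, 0.741, -0.001]],
  [[0.383, 0.004, 0.211], [-0.004, 0.815, -0.001]],
  [[0.407, 0.004, 0.233], [-0.004, 0.889, -0.001]],
  [[0.407, 0.004, 0.233], [-0.004, 0.889, -0.001]],
  [[0.407, 0.004, 0.233], [-0.004, 0.889, -0.001]],
])

```text
clock: 43.4
tcp_pos: [0.6143, 0.3155, 0.1027]
orientation: [-1.539, -2.013, -0.56]
contact_force: [-0.1, 0.6, -1.7]
grip_width: 0.066
gripper_force: 56.6
```

```bash
python3 - <<'E'
import s
from plan import *
from h import T
M80=T()[:3,:3]; TR=np.array([.6225,.285]); az=np.radians(-75); ax=np.array([-np.sin(az),np.cos(az),0]); seq=[]
M=Rt(-75,40,1)
u=(R.from_matrix(M80)*R.from_matrix(M).inv()).as_matrix()[:,2]; print("tilt",np.degrees(np.arccos(u[2])))
for t in (100,115,125):
    Q=R.from_rotvec(ax*np.radians(t)).as_matrix(); u=Q[:,2]
    seq.append((f"t{t}",np.array([*TR,.11])-.033*u,Q@M))
check(seq)
E
```

```text
t 43.4 j [-0.17  0.73 -0.15  1.68 -0.8   0.9   0.54] p [0.6143 0.3155 0.1027] F [-0.1  0.6 -1.7] w 0.066 gf 56.6
[[-0.2, 0.97, -0.17], [0.74, 0.26, 0.62], [0.64, 0.0, -0.77]]
tilt 79.82455199691383
t100 margin 0.4 err 0.0 [0.1, 0.87, -0.31, 1.72, -0.97, 1.03, 0.86]
t115 margin 0.33 err 0.0 [0.21, 1.02, -0.4, 1.67, -1.04, 1.18, 0.97]
t125 margin 0.31 err 0.0 [0.27, 1.12, -0.45, 1.64, -1.06, 1.27, 1.02]
t100 target [0.6141 0.3164 0.1157] row ([0.0363, 0.0004, -0.0377], [-0.0004, 0.2242, 0.0022])
t115 target [0.6148 0.3139 0.1239] row ([0.0494, 0.0004, -0.0696], [-0.0007, 0.3908, 0.0022])
t125 target [0.6155 0.3111 0.1289] row ([0.0534, 0.0005, -0.0922], [-0.0009, 0.5019, 0.0021])
```

servo_tool([
  [[0.007, 0, -0.008], [0, 0.045, 0]],
  [[0.015, 0, -0.015], [0, 0.09, 0]],
  [[0.022, 0, -0.023], [0, 0.134, 0.001]],
  [[0.029, 0, -0.03], [0, 0.18, 0.002]],
  [[0.036, 0, -0.038], [0, 0.224, 0.002]],
  [[0.04, 0, -0.048], [0, 0.28, 0.002]],
  [[0.045, 0, -0.059], [0, 0.335, 0.002]],
  [[0.049, 0, -0.07], [0, 0.391, 0.002]],
  [[0.051, 0, -0.081], [0, 0.446, 0.002]],
  [[0.053, 0, -0.092], [0, 0.502, 0.002]],
  [[0.053, 0, -0.092], [0, 0.502, 0.002]],
  [[0.053, 0, -0.092], [0, 0.502, 0.002]],
  [[0.053, 0, -0.092], [0, 0.502, 0.002]],
  [[0.053, 0, -0.092], [0, 0.502, 0.002]],
  [[0.053, 0, -0.092], [0, 0.502, 0.002]],
  [[0.053, 0, -0.092], [0, 0.502, 0.002]],
])

```text
clock: 45.0
tcp_pos: [0.6148, 0.3139, 0.13]
orientation: [-1.062, -1.394, -0.978]
contact_force: [-0.4, -0.6, -1.7]
grip_width: 0.0658
gripper_force: 56.3
```

```bash
python3 - <<'E'
import s
from h import *
p,d,m,E=grab("side","side5.png"); p2,d2,m2,E2=grab("scene")
a=cv2.resize(p[300:470,180:400],(440,340)); b=cv2.resize(p2[260:430,280:500],(440,340))
cv2.imwrite("pics/tip.png",cv2.cvtColor(np.vstack([a,b])[:, :],cv2.COLOR_RGB2BGR)[:600])
E
```

```text
t 45.0 j [ 0.19  1.07 -0.45  1.58 -1.12  1.29  0.94] p [0.6148 0.3139 0.13  ] F [-0.4 -0.6 -1.7] w 0.0658 gf 56.3
[[-0.02, 0.96, -0.26], [0.08, 0.26, 0.96], [1.0, 0.0, -0.08]]
```

View pics/tip.png

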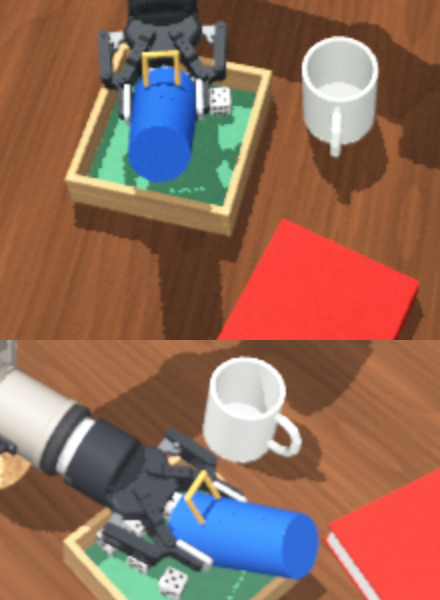

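The dice are tipping into the tray (one is at 220,98 in the side crop, more at 130,540 in the scene crop), and the mug and book are untouched. Raising the cup and turning it back.

servo_tool([
  [[0.1, 0, 0], [0, 0.05, 0]],
  [[0.2, 0, 0], [0, 0, 0]],
  [[0.3, 0, 0], [0, 0.05, 0]],
  [[0.4, 0, 0], [0, 0, 0]],
  [[0.4, 0, 0], [0, 0, 0]],
  [[0.4, 0, 0], [0, 0, 0]],
])

```text
clock: 45.7
tcp_pos: [0.6125, 0.322, 0.2302]
orientation: [-1.061, -1.394, -0.98]
contact_force: [-0.6, -0.4, -2.0]
grip_width: 0.0662
gripper_force: 56.3
```

```bash
python3 - <<'E'
import s
from meas import *
for o in dice(box=(.53,.715,.19,.38),zr=(.026,.04)): print(o)
for o in dice(box=(.53,.715,.19,.38),zr=(.04,.07)): print("hi",o)
E
```

```text
t 45.7 j [ 0.2   0.92 -0.48  1.62 -1.15  1.31  0.84] p [0.6125 0.322  0.2302] F [-0.6 -0.4 -2. ] w 0.0662 gf 56.3
[[-0.03, 0.96, -0.26], [0.08, 0.26, 0.96], [1.0, 0.0, -0.08]]
('scene', 0.655, 0.2148, np.float64(0.0314), 32, 83, 85, 300)
('scene', 0.5419, 0.3403, np.float64(0.0322), 56, 5, 88, 70)
('scene', 0.6502, 0.2516, np.float64(0.031), 24, 25, 11, 127)
('scene', 0.7113, 0.2615, np.float64(0.0327), 141, 3, 87, 133)
('scene', 0.6473, 0.2952, np.float64(0.0315), 24, 24, 18, 126)
('scene', 0.6257, 0.3751, np.float64(0.033), 2, 177, 88, 119)
('side', 0.5778, 0.2048, np.float64(0.0328), 7, 74, 86, 99)
('side', 0.6181, 0.2208, np.float64(0.0317), 8, 20, 4, 34)
('side', 0.7046, 0.2909, np.float64(0.0329), 123, 4, 87, 94)
('side', 0.5821, 0.2312, np.float64(0.033), 23, 26, 13, 106)
('side', 0.5332, 0.3063, np.float64(0.0325), 123, 2, 87, 62)
('side', 0.6447, 0.3022, np.float64(0.0314), 23, 14, 10, 59)
('side', 0.6253, 0.3743, np.float64(0.0324), 10, 178, 90, 239)
hi ('scene', 0.5935, 0.2006, np.float64(0.0495), 11, 15, 88, 33)
hi ('scene', 0.6225, 0.2856, np.float64(0.0493), 183, 182, 88, 1108)
hi ('side', 0.6227, 0.2852, np.float64(0.0496), 184, 182, 88, 1226)
```

```bash
python3 - <<'E'
from plan import *
TR=np.array([.6225,.25]); az=np.radians(-75); ax=np.array([-np.sin(az),np.cos(az),0]); M=Rt(-75,40,1)
seq=[]
for t in (100,75,50): 
    Q=R.from_rotvec(ax*np.radians(t)).as_matrix(); seq.append((f"t{t}",np.array([.618,.30,.24]),Q@M))
check(seq)
E
```

```text
t100 margin 0.44 err 0.0 [0.13, 0.71, -0.31, 1.67, -0.93, 1.18, 0.69]
t75 margin 0.74 err 0.0 [-0.14, 0.55, -0.14, 1.64, -0.63, 1.05, 0.36]
t50 margin 0.84 err 0.0 [-0.49, 0.5, 0.06, 1.58, -0.23, 1.05, -0.06]
t100 target [0.618 0.3   0.24 ] row ([0.0413, 0.0001, -0.0922], [-0.0027, -0.2802, 0.0002])
t75 target [0.618 0.3   0.24 ] row ([0.0413, 0.0001, -0.0922], [-0.0027, -0.5579, 0.0008])
t50 target [0.618 0.3   0.24 ] row ([0.0413, 0.0001, -0.0922], [-0.0025, -0.8357, 0.0014])
```

servo_tool([
  [[0.02, 0, -0.04], [0, -0.09, 0]],
  [[0.041, 0, -0.092], [0, -0.18, 0]],
  [[0.041, 0, -0.092], [-0.003, -0.28, 0]],
  [[0.041, 0, -0.092], [-0.003, -0.37, 0]],
  [[0.041, 0, -0.092], [-0.003, -0.46, 0]],
  [[0.041, 0, -0.092], [-0.003, -0.55, 0.001]],
  [[0.041, 0, -0.092], [-0.003, -0.64, 0.001]],
  [[0.041, 0, -0.092], [-0.003, -0.73, 0.001]],
  [[0.041, 0, -0.092], [-0.003, -0.836, 0.001]],
  [[0.041, 0, -0.092], [-0.003, -0.836, 0.001]],
  [[0.041, 0, -0.092], [-0.003, -0.836, 0.001]],
  [[0.041, 0, -0.092], [-0.003, -0.836, 0.001]],
])

```text
clock: 47.1
tcp_pos: [0.6183, 0.2982, 0.2398]
orientation: [-1.828, -2.377, -0.16]
contact_force: [0.2, 0.2, -1.2]
grip_width: 0.0661
gripper_force: 56.2
```

```bash
python3 - <<'E'
import s
from plan import *
M=Rt(-75,40,1)
check([("up",[.63,.26,.24],M),("c",[.68,.0295,.2],M),("set",[.68,.0295,.105],M)])
E
```

```text
t 47.1 j [-0.47  0.5   0.02  1.56 -0.21  1.06 -0.1 ] p [0.6183 0.2982 0.2398] F [ 0.2  0.2 -1.2] w 0.0661 gf 56.2
[[-0.25, 0.97, -0.04], [0.95, 0.26, 0.17], [0.17, 0.0, -0.98]]
up margin 0.55 err 0.0 [-1.01, 0.72, 0.36, 1.43, 0.4, 1.37, -0.58]
c margin 0.76 err 0.0 [-0.76, 0.65, 0.4, 1.68, 0.52, 1.05, -0.47]
set margin 0.71 err 0.0 [-0.75, 0.77, 0.39, 1.73, 0.55, 0.9, -0.57]
up target [0.63 0.26 0.24] row ([-0.1572, 0.0059, -0.0287], [-0.0003, -0.5557, -0.0014])
c target [0.68   0.0295 0.2   ] row ([-1.1131, -0.0375, -0.035], [-0.0003, -0.5557, -0.0014])
set target [0.68   0.0295 0.105 ] row ([-1.1792, -0.0375, 0.3392], [-0.0003, -0.5557, -0.0014])
```

servo_tool([
  [[-0.05, 0, -0.01], [0, -0.09, 0]],
  [[-0.1, 0, -0.02], [0, -0.18, 0]],
  [[-0.157, 0.006, -0.029], [0, -0.27, 0]],
  [[-0.157, 0.006, -0.029], [0, -0.36, 0]],
  [[-0.25, 0, -0.03], [0, -0.45, 0]],
  [[-0.35, -0.01, -0.03], [0, -0.556, -0.001]],
  [[-0.5, -0.015, -0.03], [0, -0.556, -0.001]],
  [[-0.65, -0.02, -0.032], [0, -0.556, -0.001]],
  [[-0.8, -0.03, -0.033], [0, -0.556, -0.001]],
  [[-0.92, -0.035, -0.034], [0, -0.556, -0.001]],
  [[-1, -0.037, -0.035], [0, -0.556, -0.001]],
  [[-1, -0.037, -0.035], [0, -0.556, -0.001]],
  [[-1, -0.037, -0.035], [0, -0.556, -0.001]],
  [[-1, -0.037, -0.035], [0, -0.556, -0.001]],
])

```text
clock: 48.5
tcp_pos: [0.6737, 0.0607, 0.2061]
orientation: [1.538, 2.009, -0.556]
contact_force: [0.6, 0.3, -0.7]
grip_width: 0.0661
gripper_force: 56.1
```

```bash
python3 - <<'E'
import s
from plan import *
from meas import dice
from h import *
M=Rt(-75,40,1)
check([("c",[.68,.0295,.2],M),("set",[.68,.0295,.104],M)])
grab("scene","sc6.png")
E
```

```text
t 48.5 j [-0.73  0.61  0.36  1.68  0.56  1.07 -0.48] p [0.6737 0.0607 0.2061] F [ 0.6  0.3 -0.7] w 0.0661 gf 56.1
[[-0.2, 0.97, 0.17], [0.74, 0.26, -0.62], [-0.64, 0.0, -0.77]]
c margin 0.76 err 0.0 [-0.73, 0.64, 0.35, 1.68, 0.56, 1.07, -0.49]
set margin 0.71 err 0.0 [-0.72, 0.76, 0.34, 1.73, 0.58, 0.92, -0.6]
c target [0.68   0.0295 0.2   ] row ([-0.0817, -0.0083, 0.1003], [0.0027, -0.0004, 0.0007])
set target [0.68   0.0295 0.104 ] row ([0.1649, -0.0093, 0.3946], [0.0027, -0.0004, 0.0007])
```

View pics/sc6.png

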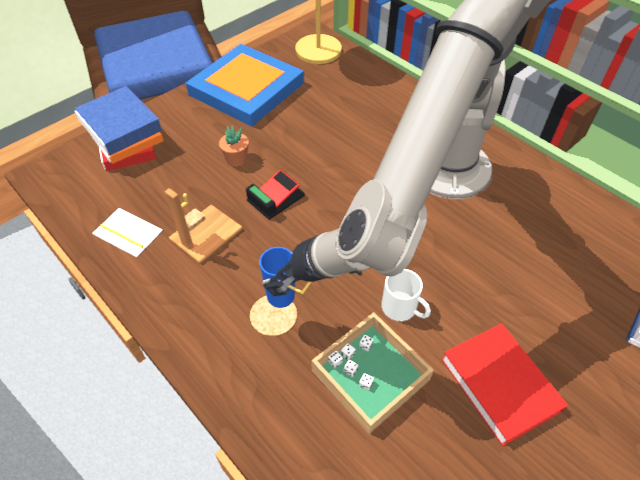

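All five dice lie in the tray (335,358; 348,350; 366,342; 351,367; 367,381), and the cup hangs upright near the coaster (272,315). Lowering it.

servo_tool([
  [[-0.082, -0.008, 0.1], [0, 0, 0]],
  [[-0.082, -0.008, 0.1], [0, 0, 0]],
  [[-0.02, -0.008, 0.175], [0, 0, 0]],
  [[0.05, -0.009, 0.25], [0, 0, 0]],
  [[0.1, -0.009, 0.32], [0, 0, 0]],
  [[0.14, -0.009, 0.365], [0, 0, 0]],
  [[0.165, -0.009, 0.395], [0, 0, 0]],
  [[0.165, -0.009, 0.395], [0, 0, 0]],
  [[0.165, -0.009, 0.395], [0, 0, 0]],
])

```text
clock: 49.45
tcp_pos: [0.6805, 0.0276, 0.1051]
orientation: [1.538, 2.006, -0.557]
contact_force: [0.8, 0.6, -1.4]
grip_width: 0.0661
gripper_force: 56.2
```

servo_tool([
  [[0.005, 0, 0.006], [0, 0, 0]],
  [[0.008, 0, 0.01], [0, 0, 0]],
  [[0.008, 0, 0.01], [0, 0, 0]],
])

```text
clock: 49.75
tcp_pos: [0.6801, 0.0273, 0.1016]
orientation: [1.539, 2.006, -0.558]
contact_force: [-0.5, 0.1, -1.2]
grip_width: 0.066
gripper_force: 56.2
```

servo_tool([
  [[0.003, 0, 0.004], [0, 0, 0]],
  [[0.005, 0, 0.006], [0, 0, 0]],
  [[0.005, 0, 0.006], [0, 0, 0]],
])

```text
clock: 50.05
tcp_pos: [0.6802, 0.027, 0.0997]
orientation: [1.538, 2.006, -0.558]
contact_force: [-0.4, 0.2, 2.0]
grip_width: 0.0663
gripper_force: 56.3
```

```bash
python3 - <<'E'
import s
from cup import cupfit
for c in ("scene","side"): print(cupfit(c,[.68,.028],.004,zhi=.05),cupfit(c,[.68,.028],.004,zlo=.05,zhi=.125))
E
```

```text
t 50.05 j [-0.68  0.75  0.37  1.74  0.6   0.88 -0.57] p [0.6802 0.027  0.0997] F [-0.4  0.2  2. ] w 0.0663 gf 56.3
[[-0.2, 0.97, 0.17], [0.74, 0.26, -0.62], [-0.64, 0.0, -0.76]]
(array([0.6814, 0.024 ]), 135, array([0.006 , 0.2068])) (array([0.6822, 0.0273]), 491, array([0.0038, 0.2074]))
(array([0.6815, 0.0235]), 72, array([0.0028, 0.0514])) (array([0.68 , 0.028]), 0, array([0.0028, 0.0526]))
```

servo_tool([
  [[0.002, 0, 0.002], [0, 0, 0]],
  [[0.002, 0, 0.002], [0, 0, 0]],
  [[0.002, 0, 0.002], [0, 0, 0]],
  [[0.002, 0, 0.002], [0, 0, 0]],
  [[0.002, 0, 0.002], [0, 0, 0]],
  [[0.002, 0, 0.002], [0, 0, 0]],
  [[0.002, 0, 0.002], [0, 0, 0]],
  [[0.002, 0, 0.002], [0, 0, 0]],
], claw=0)

```text
clock: 51.05
tcp_pos: [0.68, 0.0274, 0.0985]
orientation: [1.538, 2.006, -0.558]
contact_force: [0.2, -0.1, 0.1]
grip_width: 0.0855
gripper_force: 0.0
```

servo_tool([
  [[0, 0, -0.08], [0, 0, 0]],
  [[0, 0, -0.18], [0, 0, 0]],
  [[0, 0, -0.3], [0, 0, 0]],
  [[0, 0, -0.42], [0, 0, 0]],
  [[0, 0, -0.5], [0, 0, 0]],
  [[-0.15, 0, -0.62], [0, 0, 0]],
  [[-0.3, 0, -0.75], [0, 0, 0]],
  [[-0.3, 0, -0.75], [0, 0, 0]],
  [[-0.3, 0, -0.75], [0, 0, 0]],
])

```text
clock: 51.95
tcp_pos: [0.6635, 0.088, 0.2918]
orientation: [1.541, 2.005, -0.554]
contact_force: [-0.7, -0.2, -0.4]
grip_width: 0.0855
gripper_force: 0.0
```

```bash
python3 - <<'E'
import s
from cup import cupfit
from plan import *
from h import *
for c in ("scene","side"): print(cupfit(c,[.68,.028],.004,zhi=.05),cupfit(c,[.68,.028],.004,zlo=.05,zhi=.125))
# timer
for c in ("scene","side"):
    p,d,m,E=grab(c); P=cloud(d,m,E); x,y,z=np.moveaxis(P,-1,0); q=p.astype(int)
    near=(d>0)&(np.hypot(x-.44,y+.245)<.09)
    red=near&(q[...,0]>q[...,1]+80)&(q[...,0]>q[...,2]+80)&(z>.015)&(z<.055); g=near&(q[...,1]>q[...,0]+40)&(z>.03)
    S=P[red]; (a,b),(w,h),an=cv2.minAreaRect((S[:,:2]*1000).astype(np.float32)); print(c,"red",a,b,w,h,an,"green",P[g].mean(0).round(4))
    blk=near&(q.max(-1)<60)&(z>.034)&(z<.05)&(x<.43); print("strip",blk.sum(),np.median(P[blk],0).round(4))
    for w_ in r.mark_of(c,"paddle_pad")[:1]: print(w_,onz(w_["uv"],.044,m,E).round(4),pt(w_["uv"],d,m,E).round(4))
M=Rt(90,0,-1)
check([("up",[.58,.02,.33],M),("pp",[.46,-.2,.2],M),("press0",[.408,-.246,.09],M),("press",[.408,-.246,.041],M)])
M=Rt(0,0,-1)
check([("up",[.58,.02,.33],Rt(45,0,-1)),("press",[.408,-.246,.041],M)])
E
```

```text
t 51.95 j [-0.77  0.52  0.36  1.61  0.54  1.23 -0.42] p [0.6635 0.088  0.2918] F [-0.7 -0.2 -0.4] w 0.0855 gf 0.0
[[-0.2, 0.97, 0.17], [0.74, 0.26, -0.62], [-0.64, 0.01, -0.77]]
(array([0.6816, 0.024 ]), 190, array([0.0064, 0.1362])) (array([0.6823, 0.0252]), 944, array([0.0054, 0.1367]))
(array([0.6813, 0.0226]), 92, array([0.0071, 0.1377])) (array([0.6808, 0.0247]), 776, array([0.007 , 0.1377]))
scene red 433.0770263671875 -246.6990509033203 93.82601928710938 84.96563720703125 2.684519052505493 green [ 0.4905 -0.2454  0.0531]
strip 2 [ 0.4096 -0.2118  0.0457]
{'uv': [282.9, 181.5], 'confidence': 0.81} [ 0.411  -0.2455  0.044 ] [ 0.4104 -0.2463  0.043 ]
side red 428.994873046875 -247.4818115234375 86.28744506835938 88.81314086914062 0.7297787666320801 green [ 0.489  -0.2468  0.0541]
strip 137 [ 0.4045 -0.2444  0.0451]
{'uv': [394.4, 206.0], 'confidence': 0.56} [ 0.4001 -0.2419  0.044 ] [ 0.4001 -0.2414  0.0445]
up margin 0.63 err 0.0 [-0.39, 0.29, 0.32, 1.65, -0.1, 1.21, -0.04]
pp margin 0.44 err 0.0 [-0.03, 0.29, 0.38, 2.0, -0.14, 0.88, 0.43]
press0 margin 0.27 err 0.0 [0.16, 0.41, 0.3, 2.17, -0.22, 0.59, 0.62]
press margin 0.23 err 0.0 [0.21, 0.5, 0.24, 2.21, -0.26, 0.46, 0.66]
up target [0.58 0.02 0.33] row ([-0.2409, -0.3909, -0.0097], [0.0594, 0.4428, 0.1607])
pp target [ 0.46 -0.2   0.2 ] row ([-0.4606, -1.0842, 0.8541], [0.0594, 0.4428, 0.1607])
press0 target [ 0.408 -0.246  0.09 ] row ([-0.2718, -1.3334, 1.27], [0.0594, 0.4428, 0.1607])
press target [ 0.408 -0.246  0.041] row ([-0.1456, -1.3336, 1.42], [0.0594, 0.4428, 0.1607])
up margin 0.65 err 0.0 [-0.49, 0.31, 0.47, 1.66, -0.15, 1.21, -0.77]
press margin 0.23 err 0.0 [0.06, 0.54, 0.44, 2.21, -0.49, 0.48, -0.69]
up target [0.58 0.02 0.33] row ([-0.2409, -0.3909, -0.0097], [0.2339, 0.4029, 0.6392])
press target [ 0.408 -0.246  0.041] row ([-0.1456, -1.3336, 1.42], [0.4069, 0.3107, 1.1137])
```

servo_tool([
  [[-0.12, -0.2, -0.01], [0.015, 0.09, 0.04]],
  [[-0.241, -0.391, -0.01], [0.03, 0.18, 0.08]],
  [[-0.241, -0.391, -0.01], [0.04, 0.27, 0.12]],
  [[-0.241, -0.391, -0.01], [0.059, 0.36, 0.161]],
  [[-0.241, -0.391, -0.01], [0.059, 0.443, 0.161]],
  [[-0.241, -0.391, -0.01], [0.059, 0.443, 0.161]],
  [[-0.3, -0.53, 0.15], [0.059, 0.443, 0.161]],
  [[-0.35, -0.68, 0.3], [0.059, 0.443, 0.161]],
  [[-0.4, -0.84, 0.5], [0.059, 0.443, 0.161]],
  [[-0.45, -1, 0.75], [0.059, 0.443, 0.161]],
  [[-0.45, -1, 0.85], [0.059, 0.443, 0.161]],
  [[-0.45, -1, 0.85], [0.059, 0.443, 0.161]],
  [[-0.45, -1, 0.85], [0.059, 0.443, 0.161]],
  [[-0.45, -1, 0.85], [0.059, 0.443, 0.161]],
], claw=1)

```text
clock: 53.75
tcp_pos: [0.4803, -0.1904, 0.1992]
orientation: [-2.219, -2.224, -0.0]
contact_force: [-0.3, 0.9, 0.5]
grip_width: 0.0
gripper_force: 0.0
```

```bash
python3 - <<'E'
import s
from plan import *
from h import *
p,d,m,E=grab("wrist")
for w_ in r.mark_of("wrist","paddle_pad")[:1]: print(w_,onz(w_["uv"],.044,m,E).round(4),pt(w_["uv"],d,m,E).round(4))
M=Rt(90,0,-1)
check([("press0",[.407,-.245,.085],M),("touch",[.407,-.245,.063],M),("press",[.407,-.245,.041],M)])
from meas import *
for o in dice(box=(.53,.715,.19,.38),zr=(.028,.04)): print(o)
E
```

```text
t 53.75 j [-0.1   0.29  0.43  2.01 -0.16  0.88  0.42] p [ 0.4803 -0.1904  0.1992] F [-0.3  0.9  0.5] w 0.0 gf 0.0
[[-0.0, 1.0, -0.0], [1.0, 0.0, 0.0], [0.0, -0.0, -1.0]]
{'uv': [229.5, 283.5], 'confidence': 0.66} [ 0.4065 -0.2456  0.044 ] [ 0.4065 -0.2457  0.0438]
press0 margin 0.26 err 0.0 [0.14, 0.43, 0.33, 2.18, -0.25, 0.57, 0.65]
touch margin 0.25 err 0.0 [0.16, 0.46, 0.3, 2.19, -0.27, 0.52, 0.67]
press margin 0.23 err 0.0 [0.19, 0.5, 0.27, 2.21, -0.29, 0.46, 0.69]
press0 target [ 0.407 -0.245  0.085] row ([-0.2195, -0.2989, 0.4593], [0.0016, -0.0004, 0.0022])
touch target [ 0.407 -0.245  0.063] row ([-0.2195, -0.2991, 0.5473], [0.0016, -0.0004, 0.0022])
press target [ 0.407 -0.245  0.041] row ([-0.2196, -0.2993, 0.6353], [0.0016, -0.0004, 0.0022])
('scene', 0.5787, 0.2457, np.float64(0.033), 112, 225, 43, 410)
('scene', 0.5844, 0.2329, np.float64(0.0316), 24, 24, 15, 103)
('scene', 0.628, 0.2199, np.float64(0.0315), 25, 25, 5, 106)
('scene', 0.6505, 0.2515, np.float64(0.032), 23, 25, 10, 114)
('scene', 0.7115, 0.2686, np.float64(0.0348), 156, 3, 87, 116)
('scene', 0.6474, 0.2956, np.float64(0.0317), 25, 23, 19, 120)
('scene', 0.5797, 0.3769, np.float64(0.0341), 2, 83, 87, 51)
('scene', 0.6882, 0.3722, np.float64(0.0331), 1, 53, 88, 33)
('side', 0.6769, 0.2761, np.float64(0.0332), 159, 58, 87, 275)
('side', 0.5897, 0.2148, np.float64(0.033), 99, 34, 1, 217)
('side', 0.5817, 0.2329, np.float64(0.0321), 23, 27, 13, 98)
('side', 0.6494, 0.2507, np.float64(0.0322), 23, 26, 16, 104)
('side', 0.6461, 0.2959, np.float64(0.0324), 23, 25, 16, 108)
('side', 0.6253, 0.3744, np.float64(0.0339), 6, 178, 87, 202)
```

servo_tool([
  [[-0.1, -0.14, 0.2], [0, 0, 0]],
  [[-0.22, -0.299, 0.36], [0.002, 0, 0.002]],
  [[-0.22, -0.299, 0.46], [0.002, 0, 0.002]],
  [[-0.22, -0.299, 0.46], [0.002, 0, 0.002]],
  [[-0.22, -0.299, 0.5], [0.002, 0, 0.002]],
  [[-0.22, -0.299, 0.54], [0.002, 0, 0.002]],
  [[-0.22, -0.299, 0.57], [0.002, 0, 0.002]],
  [[-0.22, -0.299, 0.6], [0.002, 0, 0.002]],
  [[-0.22, -0.299, 0.62], [0.002, 0, 0.002]],
  [[-0.22, -0.299, 0.632], [0.002, 0, 0.002]],
  [[-0.22, -0.299, 0.632], [0.002, 0, 0.002]],
  [[-0.22, -0.299, 0.632], [0.002, 0, 0.002]],
])

```text
clock: 55.15
tcp_pos: [0.4054, -0.2463, 0.0427]
orientation: [-2.223, -2.216, -0.002]
contact_force: [-8.1, 2.6, 24.2]
grip_width: -0.0001
gripper_force: 12.4
```

servo_tool([
  [[0, 0, 0.002], [0, 0, 0]],
  [[0, 0, 0.002], [0, 0, 0]],
  [[0, 0, 0.002], [0, 0, 0]],
  [[0, 0, -0.05], [0, 0, 0]],
  [[0, 0, -0.12], [0, 0, 0]],
  [[0, 0, -0.25], [0, 0, 0]],
  [[0, 0, -0.45], [0, 0, 0]],
  [[0.1, 0.1, -0.65], [0, 0, 0]],
  [[0.2, 0.25, -0.7], [0, 0, 0]],
  [[0.2, 0.25, -0.7], [0, 0, 0]],
  [[0.2, 0.25, -0.7], [0, 0, 0]],
  [[0.2, 0.25, -0.7], [0, 0, 0]],
])

```text
clock: 56.35
tcp_pos: [0.4676, -0.1971, 0.2157]
orientation: [-2.223, -2.216, 0.001]
contact_force: [-0.6, 0.7, 0.6]
grip_width: 0.0
gripper_force: 0.0
```

```bash
python3 - <<'E'
import s
from h import *
from cup import cupfit
grab("side","side7.png")
for c in ("scene","side"):
    p,d,m,E=grab(c); P=cloud(d,m,E); x,y,z=np.moveaxis(P,-1,0); K=(d>0)&(abs(x-.407)<.006)&(abs(y+.245)<.03); print(c,"pad z",np.median(z[K]).round(4)); print(cupfit(c,[.68,.028],.004,zhi=.05),cupfit(c,[.68,.028],.004,zlo=.05,zhi=.125))
E
```

```text
t 56.35 j [-0.11  0.26  0.46  2.01 -0.14  0.91  0.42] p [ 0.4676 -0.1971  0.2157] F [-0.6  0.7  0.6] w 0.0 gf 0.0
[[0.0, 1.0, -0.0], [1.0, -0.0, 0.0], [0.0, -0.0, -1.0]]
scene pad z 0.0436
(array([0.6814, 0.024 ]), 189, array([0.0068, 0.1362])) (array([0.6822, 0.0253]), 952, array([0.0058, 0.1365]))
side pad z 0.0438
(array([0.6814, 0.0228]), 99, array([0.0067, 0.1371])) (array([0.6808, 0.0247]), 801, array([0.0069, 0.1387]))
```

View pics/side7.png

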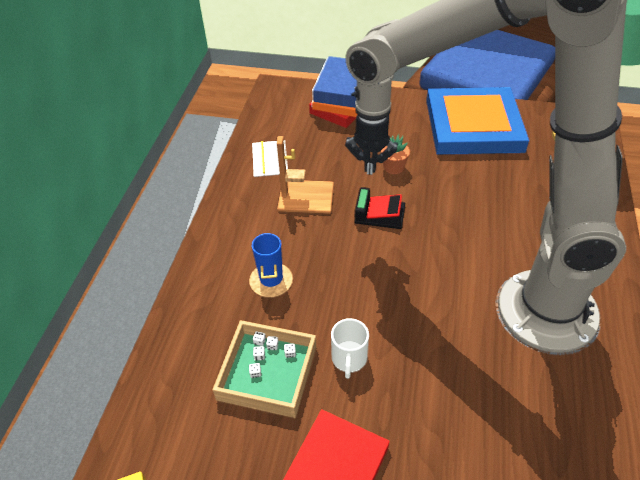

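The side view shows the five dice in the tray (259,338; 272,343; 290,350; 258,353; 255,370), the cup upright on the coaster (268,262), and the paddle back up (pad at 44 mm). The robot is clear of everything, so I'm handing in.

```bash
python3 -c "
from bench import r
print(r.hand_in())"
```

```text
the job is handed in; nothing more can be done
None
```

The job is handed in (no verdict returned): all five dice lie in the tray, the empty cup stands upright on the coaster, the paddle was pressed to its stop and sprang back up, and the mug, book and plant look undisturbed in the last picture.

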